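# Set up the liquid chromatograph's bench for the next run

### The arm

A 6-joint arm with a two-finger parallel gripper is mounted at the origin on the work surface. World frame = base frame: x ahead of the robot, y to its left, z up, the work surface at z = 0. Lengths are in m, angles in rad, forces in N, time in s.
With the tool pointing down it reaches from about 0.35 to 1 m from the base axis. Payload 7.1 kg.
Tool frame: the origin (TCP) lies midway between the tips of the shut fingers; the grasp point (between the pads) lies 19 mm behind it; z points along the fingers, y is the line along which they close (so a half turn about z gives the same grasp; the last joint's range is limited). The gripper opens to 85 mm and grips with 20 to 120 N. Pads are 22 mm wide; open, the fingers measure 114 mm over their backs; the gripper's body (76 mm by 85 mm) begins 54 mm behind the grasp point. The pads swing forward as they close: fully open they stand 13 mm farther back than shut.
Start: joints at [-1.15, 0.423, 1.63, -0, 1.089, -0.019], TCP at [0.266, -0.565, 0.195] pointing down, gripper open.
Joint ranges: [-3, 3], [-0.9, 2.11], [0.09, 2.58], [-1.31, 4.45], [0.11, 2.69], [-2.54, 2.54]. Speed limits (rad/s): [2.39, 2.39, 3.01, 3.14, 3.14, 3.14].

### API

Orientations are given as a unit quaternion [w, x, y, z].
In Python, from workcell import telemetry, optics, robot, spotter gives the robot as it stands.
- The arm moves only by the tool servo_tool, never from a script. Its arguments are lists of equal length, an entry for each row: "linear": the shift along the tool's x, y, z scaled (see below), a list of three; "dr": the turn, a rotation vector about the tool's x, y, z scaled (see below), a list of three. A call has exactly 8 rows; each row is the pose to reach, as a shift and turn from the pose commanded when the call began, along the tool's axes at that moment; what a row does not reach only later rows make up. The controller multiplies each number of a shift by 0.25 m and each number of a turn by 60 degrees. A row lasts 1/8 s, in which the tool goes at most 62.5 mm and 10.7 degrees, less where a joint would pass 70% of its speed; a pose out of reach is approached as far as the arm can. A call with a number of a shift or a turn outside -1 to 1 is refused whole. A call with a gripper value outside its range is refused whole. "gripper" is the opening, from 0 (shut) to 1 (fully open), set as the call begins (left out, the last holds). The fingers move at their own pace and stop on an object; "force" is the grip in N (left out, the last holds). Time passes only in rows, so rows that repeat a pose let the fingers close, or fill a call up. It gives the time, the measured TCP pose, the force, the opening and the grip force at its end, in the units of the state.
- telemetry.get_obs(): the state, without advancing time (a new reading comes with each control period).
- optics.get_image(name): name is "side" or "top" or "wrist"; returns the picture (400x640x3 uint8, red, green, blue); there is no depth.
- optics.camera_model(name): a dict with "fx", "fy", "cx", "cy" (pixels), "cam_to_world" (4x4, takes a point from camera to world coordinates). Camera axes: x right, y down, z forward; pixel columns grow to the right and rows downward; lengths in m; the calibration is good to about 2 mm. A picture is of the moment at which its call begins: read the wrist's pose just before it. camera_model takes no time and is no camera call; for the wrist camera it gives the pose at the moment of the call.
- robot.finish_job(): hands the job in; it is judged then, once.
Trained networks look in the newest picture that a camera, given by its name, has taken for a name from the list of things; names that differ only in an ending like _2 or _b are one class to them, and where a whole thing is asked for, a point or a joint stands for the part that bears it (a point fixed in the world has none). Each returns a list of dicts, best first, with "confidence" (0 to 1); they miss things now and then, are a little off and sometimes report something else, mostly with a low value. They report only what shows in the picture. A call takes as long as a camera call.
- spotter.regions_of(camera, name): "mask" (400x640 bool, what is visible of it) and "extent" ([centre column, centre row, width, height] in pixels, round what is visible of it).
- spotter.mark_of(camera, name): "centre" ([column, row] in pixels: a listed point, or the origin of a listed thing).
The state is a dict: "t": time; "q": joint angles; "qvel": joint speeds; "effort": joint torques, N m; "tool_pos": TCP position; "ee_rot": TCP orientation; "contact_force": force on the tool from outside, world axes, zero at the start; "torque": the same for the moment, N m; "grip_width": finger opening in m; "grasp_force": force on a finger pad.
Only numpy, scipy, OpenCV 4.12 (cv2) and the standard library are available. Lean on these libraries where they do the work, as an engineer would, in place of code of your own. Each camera call takes 0.05 s, during which the arm holds its last target. There are 200 camera calls.

### The job

Get the chromatography bench ready for the next run: open the column heater, take the longest column out of the column bin, lay it down in the heater's two saddles and shut the lid fully again. Stand every bottle that has fallen over upright in the solvent tray. The other columns stay in their bin, and leave the vial tray, the wash bottle and the beaker alone.

Things in the scene. Friction and masses are not known exactly. Their poses are not given: they have to be found in the camera images.
- heater: fixed white box 140 (x) x 200 (y) x 75 mm high, walls and floor 10 mm, left or right of the tray. Origin: centre of underside; the front with handle and dark display faces -x, z up. Lid hinge line along y at x = +70, z = +75.5 mm. Inside, two aluminium V saddles (12 mm thick along y, 45 degree sides, 44 mm across) at y = +-36 mm, else empty
- heater_seat (a point): point in the heater where the middle of the long column lies when it rests down in both V saddles (tube axis 45 mm above the bench); axes as those of the heater, the column lies along y, either way round
- lid (a joint): heater lid, hinge angle: 0 = shut, grows as the front edge rises, stop at 1.75 rad (100 degrees). Lid 140 x 200 x 12 mm, 0.35 kg; the stiff hinge holds it wherever it is left; about 4 N at the handle lifts it
- lid_handle (a point): middle of the lid handle: round steel bar 11 mm thick, 110 mm long along y, held 35 mm in front of the lid edge by two rods 94 mm apart (30 mm free gap behind the bar), 81 mm above the bench when shut. It swings about the hinge line; in the lid frame it lies 175 mm in front of it and 6 mm above
- bin: open blue plastic bin, fixed, 218 (x) x 224 (y) x 45 mm high, walls and floor 4 mm, on the other side of the tray from the heater, holding loose steel columns. Origin: centre of its underside; z up
- col_long: the column wanted: the longest in the bin, 150 mm over all; a 12 mm steel tube with a hexagonal nut (20 mm across flats, 22 mm long) at each end and a paper band round the middle (106 mm bare tube between the nuts), 0.16 kg, lying flat in the bin. Origin: its middle, on the axis; x along the axis
- col_a: shorter column of the same make, 110 mm over all, in the bin; origin in its middle, x along the axis
- col_b: shorter column of the same make, 95 mm over all, in the bin; origin in its middle, x along the axis
- col_fat: stout column, 105 mm over all, 22 mm tube with 28 mm nuts, in the bin; origin in its middle, x along the axis
- guard_a: guard column holder, 60 mm long, two 18 mm hexagons, in the bin; origin in its middle, x along the axis
- guard_b: guard column holder, 60 mm long, two 18 mm hexagons, in the bin; origin in its middle, x along the axis
- tray: black plastic solvent tray, fixed, 130 (x) x 310 (y) mm outside, floor and walls 4 mm, rim 32 mm high, empty or with one fallen bottle lying in it, ahead of the robot beyond the fallen bottles. Origin: centre of its underside; z up; the inner floor is at z = 4 mm
- bottle1: square amber glass bottle, paper label, white screw cap: body 48 x 48 x 64 mm, cone to 76 mm, cap 30 mm in diameter, 95 mm over all, 0.18 kg. 2 to 4 bottles are present (others None), each lying on a flat side on the bench between robot and tray, cap roughly towards the robot. Origin: centre of base; z from base to cap, x and y square to the flat sides
- bottle2: square amber glass bottle, paper label, white screw cap: body 48 x 48 x 64 mm, cone to 76 mm, cap 30 mm in diameter, 95 mm over all, 0.18 kg. 2 to 4 bottles are present (others None), each lying on a flat side on the bench between robot and tray, cap roughly towards the robot. Origin: centre of base; z from base to cap, x and y square to the flat sides
- bottle3: square amber glass bottle, paper label, white screw cap: body 48 x 48 x 64 mm, cone to 76 mm, cap 30 mm in diameter, 95 mm over all, 0.18 kg. 2 to 4 bottles are present (others None), each lying on a flat side on the bench between robot and tray, cap roughly towards the robot. Origin: centre of base; z from base to cap, x and y square to the flat sides
- bottle4: square amber glass bottle, paper label, white screw cap: body 48 x 48 x 64 mm, cone to 76 mm, cap 30 mm in diameter, 95 mm over all, 0.18 kg. 2 to 4 bottles are present (others None), each lying on a flat side in the tray, cap roughly to the left (+y). Origin: centre of base; z from base to cap, x and y square to the flat sides
- vial_tray: black vial tray 80 x 130 x 41 mm with blue-capped amber vials, beyond the solvent tray; bystander. Origin: centre of its underside
- wash_bottle: white wash bottle 66 mm in diameter, 150 mm high with a bent spout on a red cap; bystander, left, beyond the solvent tray. Origin: centre of its base, z up
- beaker: glass beaker, 72 mm in diameter, 90 mm high; bystander, right, beyond the solvent tray. Origin: centre of its base, z up

How it is judged:
By the outcome, as a careful person would: the job done as asked, in the order asked, and still so for the second after the job is handed in, with the robot touching nothing.
Of bottle1, bottle2, bottle3, bottle4 only 2 to 4 are there at a start; the rules pass over those that are not, and their reading is None.
At some moment in a run one of bottle1, bottle2, bottle3 may be knocked a few centimetres aside while the robot is not near it.
It also fails if it takes over 210 s, if anything falls off the work surface, if the arm or the gripper's body presses on something with over 40 N, if the wrist force passes 120 N, or if a joint passes its speed limit or range.

## Working session

There is one attempt and no reset: what is moved stays moved. The work goes in short steps, Python scripts to look and compute and a tool call to move; the robot and the scene stay as the last step left them, time stands still between calls to the robot, and variables do not carry over. Pictures are saved under pics/ and viewed, at most 14 in all, crops included, and the job is handed in when it is done.

Besides the shell and the picture viewer there is one more tool, called after ">>>" by a JSON object that holds its "fn" and its "kwargs". servo_tool: Moves the arm, as the interface text tells. Its arguments: {"type":"object","properties":{"linear":{"type":"array"},"dr":{"type":"array"},"gripper":{"type":"number"},"force":{"type":"number"}},"required":["linear","dr"]}

```bash
ls; mkdir -p pics; python3 - <<'E'
from workcell import telemetry, optics
import cv2
o=telemetry.get_obs(); print(o)
for n in ("top","side"):
    im=optics.get_image(n); cv2.imwrite(f"pics/{n}0.png",im[:,:,::-1])
    m=optics.camera_model(n); print(n,m)
E
```

```text
pics
{'t': 0.0, 'q': array([-1.14998610e+00,  4.23825550e-01,  1.63070014e+00,  1.53107050e-05,
        1.08858377e+00, -1.89883755e-02]), 'qvel': array([-1.04867987e-03, -4.09433535e-04,  5.15984955e-05, -1.55389861e-04,
       -1.09880301e-03, -1.23673253e-03]), 'effort': array([-2.34821331e-03, -5.57393003e+01, -2.81741720e+01, -4.66460142e-05,
        7.37135037e-03,  4.43943890e-06]), 'tool_pos': array([ 0.26588652, -0.5649583 ,  0.19405129]), 'ee_rot': array([-7.44502729e-04,  9.75919915e-01,  2.18127817e-01, -1.44705460e-04]), 'contact_force': array([ 0.40883899, -0.05233272,  0.39955048]), 'torque': array([ 0.03310664, -0.00520205,  0.0663341 ]), 'grasp_force': 0.0, 'grip_width': 0.08514427657908169}
top {'fx': 383.60018858693354, 'fy': 383.60018858693354, 'cx': 324.8549291098628, 'cy': 202.63494795600175, 'cam_to_world': array([[-1.97610590e-02, -9.74483074e-01,  2.23589443e-01,
         3.78488178e-01],
       [-9.99804519e-01,  1.94064094e-02, -3.78362478e-03,
         3.52571561e-02],
       [-6.51989977e-04, -2.23620504e-01, -9.74676072e-01,
         1.05144880e+00],
       [ 0.00000000e+00,  0.00000000e+00,  0.00000000e+00,
         1.00000000e+00]])}
side {'fx': 390.5261691261799, 'fy': 390.5261691261799, 'cx': 314.20357349580723, 'cy': 196.7006929952598, 'cam_to_world': array([[ 0.84772913, -0.41182954,  0.33429293,  0.26072831],
       [-0.53024187, -0.64119454,  0.55471896, -0.51333555],
       [-0.01410285, -0.64750753, -0.76192855,  0.83499233],
       [ 0.        ,  0.        ,  0.        ,  1.        ]])}
```

View pics/top0.png

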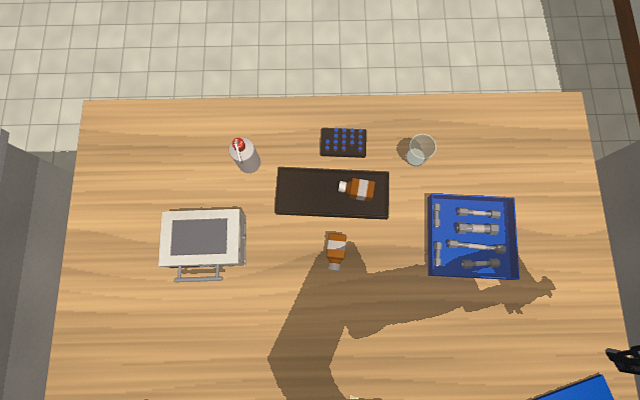

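View pics/side0.png

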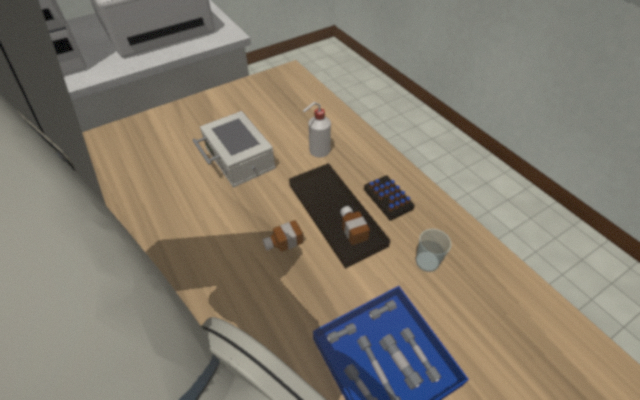

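```bash
cat > h.py <<'E'
import numpy as np, cv2
from scipy.optimize import minimize
from scipy.spatial.transform import Rotation as R
from workcell import telemetry, optics, spotter
def cam(n):
    m=optics.camera_model(n); return m, np.linalg.inv(m["cam_to_world"])
def proj(c,P):
    m,W=c; p=np.atleast_2d(P)@W[:3,:3].T+W[:3,3]
    return np.c_[m["fx"]*p[:,0]/p[:,2]+m["cx"], m["fy"]*p[:,1]/p[:,2]+m["cy"]]
def ray(c,uv,z):
    m=c[0]; T=m["cam_to_world"]; d=T[:3,:3]@[(uv[0]-m["cx"])/m["fx"],(uv[1]-m["cy"])/m["fy"],1]
    return T[:3,3]+d*(z-T[2,3])/d[2]
def box(x0,x1,y0,y1,z0,z1): return np.array([[x,y,z] for x in(x0,x1) for y in(y0,y1) for z in(z0,z1)])
def cyl(r,x0,x1,n=12):
    a=np.arange(n)*2*np.pi/n; return np.array([[x,r*np.cos(t),r*np.sin(t)] for x in(x0,x1) for t in a])
def column(L,r=.006,nr=.0108,nl=.022): return [cyl(r,-L/2,L/2),cyl(nr,-L/2,-L/2+nl),cyl(nr,L/2-nl,L/2)]
# lying bottle, x axis = base->cap, origin centre of base axis
def bottle():
    b=box(0,.064,-.024,.024,-.024,.024)
    return [b,np.r_[cyl(.024,.064,.0641),cyl(.015,.076,.0761)],cyl(.015,.076,.095)]
def render(c,parts,p,z,S=4):
    im=np.zeros((400*S,640*S),np.uint8); r=R.from_euler("z",p[2]).as_matrix()
    for P in parts:
        uv=proj(c,P@r.T+[p[0],p[1],z])
        cv2.fillConvexPoly(im,cv2.convexHull(((uv+.5)*S*16-8).round().astype(np.int32)),1,shift=4)
    return cv2.resize(im.astype(np.float32),(640,400),interpolation=cv2.INTER_AREA)
def fit(views,parts,z,p0):
    """views: list of (cam, mask); returns pose and IoU"""
    def cost(p):
        s=0
        for c,m in views:
            r=render(c,parts,p,z); s-=np.minimum(r,m).sum()/np.maximum(r,m).sum()
        return s/len(views)
    best=None
    for dy in (0,):
        s0=np.array([p0,*(np.array(p0)+d for d in ([.012,0,0],[0,.012,0],[0,0,.12]))])
        q=minimize(cost,p0,method="Nelder-Mead",options=dict(initial_simplex=s0,xatol=2e-4,fatol=1e-4,maxiter=150))
        best=q
    return best.x,-best.fun
def goto(pos,d=None,ydir=None):
    """print shift/turn numbers from measured pose; d = tool z, ydir = tool y (world)"""
    o=telemetry.get_obs(); w,x,y,zz=o["ee_rot"]; A=R.from_quat([x,y,zz,w])
    B=A if d is None else rot(d,ydir)
    print("lin",(A.inv().apply(np.array(pos)-o["tool_pos"])/.25).round(4),"dr",((A.inv()*B).as_rotvec()/np.radians(60)).round(4))
def rot(d,ydir):
    d=np.array(d,float);d/=np.linalg.norm(d);y=np.array(ydir,float);y-=d*(y@d);y/=np.linalg.norm(y)
    return R.from_matrix(np.c_[np.cross(y,d),y,d])
E
cat > m1.py <<'E'
from h import *
import pickle
D={}
for n in("top","side"):
    optics.get_image(n)
    for k in("heater","lid","bin","tray","col_long","bottle1","bottle4") if n=="top" else ("heater","lid","tray","bottle1"):
        D[n,k]=[(r["confidence"],r["extent"],r["mask"]) for r in spotter.regions_of(n,k)]
        print(n,k,[(round(a,2),np.round(e).tolist(),int(m.sum())) for a,e,m in D[n,k]][:6])
optics.get_image("top")
for k in("lid_handle","col_long","heater"): print(k,[(round(r["confidence"],2),np.round(r["centre"],1)) for r in spotter.mark_of("top",k)][:4])
pickle.dump(D,open("D.pkl","wb"))
E
python3 m1.py
```

```text
top heater [(0.93, [202.0, 248.0, 92.0, 76.0], 5281), (0.24, [439.0, 255.0, 6.0, 22.0], 150)]
top lid [(0.59, [198.0, 245.0, 86.0, 74.0], 4788), (0.44, [480.0, 212.0, 42.0, 11.0], 234)]
top bin [(0.72, [472.0, 236.0, 96.0, 88.0], 6179)]
top tray [(0.63, [201.0, 247.0, 90.0, 70.0], 5251), (0.6, [333.0, 193.0, 111.0, 52.0], 4819)]
top col_long [(0.6, [475.0, 245.0, 58.0, 12.0], 370)]
top bottle1 [(0.94, [335.0, 252.0, 18.0, 41.0], 605), (0.56, [357.0, 189.0, 34.0, 22.0], 553)]
top bottle4 [(0.94, [335.0, 252.0, 18.0, 41.0], 605), (0.56, [357.0, 189.0, 34.0, 22.0], 553)]
side heater [(0.86, [236.0, 148.0, 86.0, 77.0], 3751)]
side lid [(0.96, [232.0, 140.0, 80.0, 60.0], 2564), (0.16, [378.0, 367.0, 46.0, 66.0], 617)]
side tray [(0.66, [340.0, 215.0, 101.0, 105.0], 4561)]
side bottle1 [(0.86, [285.0, 237.0, 41.0, 26.0], 761), (0.81, [359.0, 226.0, 28.0, 39.0], 708)]
lid_handle [(0.79, array([196.8, 278.8])), (0.36, array([346.6, 143.5]))]
col_long [(0.71, array([416.1, 156.8])), (0.58, array([475. , 246.8]))]
heater [(0.73, array([206.7, 238.6]))]
```

```bash
cat > f1.py <<'E'
from h import *
import pickle
D=pickle.load(open("D.pkl","rb")); T=cam("top"); S=cam("side")
heater=[box(-.07,.07,-.1,.1,0,.0875),box(-.1105,-.0995,-.055,.055,.0755,.0865),box(-.105,-.07,-.05,-.044,.078,.084),box(-.105,-.07,.044,.05,.078,.084)]
def g(n,k,i=0): return D[n,k][i][2].astype(np.float32)
def go(name,views,parts,z,guess):
    for v in [views]+([[w] for w in views] if len(views)>1 else []):
        p,s=fit(v,parts,z,guess); print(name,np.r_[p[:2],np.degrees(p[2])].round(4),round(s,3))
p=ray(T,(203,240),.08); go("heater",[(T,g("top","heater")),(S,g("side","heater"))],heater,0,[p[0],p[1],0])
p=ray(T,(475,245),.015); go("long",[(T,g("top","col_long"))],column(.15),.0145,[p[0],p[1],np.pi/2-.1])
p=ray(T,(472,236),.04); go("bin",[(T,g("top","bin"))],[box(-.109,.109,-.112,.112,0,.045)],0,[p[0],p[1],0])
p=ray(T,(333,193),.03); go("tray",[(T,g("top","tray",1)),(S,g("side","tray"))],[box(-.065,.065,-.155,.155,0,.032)],0,[p[0],p[1],0])
p=ray(T,(337,236),.03); go("b1",[(T,g("top","bottle1")),(S,g("side","bottle1"))],bottle(),.024,[p[0],p[1],np.pi])
p=ray(T,(374,189),.03); go("b4",[(T,g("top","bottle1",1)),(S,g("side","bottle1",1))],bottle(),.028,[p[0],p[1],np.pi/2])
print(ray(T,(196.8,278.8),.081), ray(T,(475,246.8),.0145))
E
python3 f1.py
```

```text
heater [0.5185 0.3524 0.8559] 0.969
heater [0.5185 0.352  0.8751] 0.969
heater [0.5182 0.3523 1.0309] 0.969
long [ 0.4887 -0.3737 82.2741] 0.836
bin [ 0.5137 -0.3599 -3.947 ] 0.813
tray [ 0.6439  0.0113 -3.4197] 0.856
tray [ 0.6438  0.0114 -3.0199] 0.868
tray [ 0.6438  0.0117 -3.7861] 0.845
b1 [5.254000e-01 1.300000e-03 1.730709e+02] 0.899
b1 [5.258000e-01 1.100000e-03 1.729727e+02] 0.946
b1 [5.26400e-01 4.50000e-03 1.75916e+02] 0.848
b4 [ 0.64   -0.0992 75.9984] 0.864
b4 [ 0.6408 -0.1001 76.5318] 0.843
b4 [ 0.6401 -0.0983 74.8185] 0.888
[0.41344385 0.35322387 0.081     ] [ 0.48590509 -0.37186674  0.0145    ]
```

```bash
cat >> h.py <<'E'
def seq(wps):
    """wps: (pos,d,ydir); prints numbers for each call, relative to the previous one"""
    o=telemetry.get_obs(); w,x,y,zz=o["ee_rot"]; A=R.from_quat([x,y,zz,w]); p=o["tool_pos"]
    for pos,d,yd in wps:
        pos=np.array(pos); B=rot(d,yd)
        print("lin",(A.inv().apply(pos-p)/.25).round(3).tolist(),"dr",((A.inv()*B).as_rotvec()/np.radians(60)).round(3).tolist()); A,p=B,pos
def az(deg): a=np.radians(deg); return [np.cos(a),np.sin(a),0]
dn=[0,0,-1]
E
python3 - <<'E'
from h import *
seq([([.42,-.40,.28],dn,az(-35)),([.5,-.18,.28],dn,az(.9)),([.5,.05,.28],dn,az(.9)),([.45,.27,.28],dn,az(.9)),([.4135,.3507,.13],dn,az(.9))])
E
```

```text
lin [0.839, -0.337, -0.341] dr [0.0, -0.0, -0.497]
lin [0.904, -0.243, 0.0] dr [0.0, 0.0, -0.598]
lin [0.92, 0.014, 0.0] dr [0.0, 0.0, 0.0]
lin [0.883, -0.186, 0.0] dr [0.0, 0.0, 0.0]
lin [0.325, -0.141, 0.6] dr [0.0, 0.0, 0.0]
```

>>> {"fn": "servo_tool", "kwargs": {"linear": [[0.84,-0.34,-0.34],[0.84,-0.34,-0.34],[0.84,-0.34,-0.34],[0.84,-0.34,-0.34],[0.84,-0.34,-0.34],[0.84,-0.34,-0.34],[0.84,-0.34,-0.34],[0.84,-0.34,-0.34]], "dr": [[0,0,-0.5],[0,0,-0.5],[0,0,-0.5],[0,0,-0.5],[0,0,-0.5],[0,0,-0.5],[0,0,-0.5],[0,0,-0.5]], "gripper": 0.31}}

```text
t: 1.95
tool_pos: [0.419, -0.3999, 0.2792]
ee_rot: [-0.001, 0.887, 0.463, -0.0]
contact_force: [-0.1, -0.3, -0.5]
grip_width: 0.0265
grasp_force: 0.0
```

>>> {"fn": "servo_tool", "kwargs": {"linear": [[0.9,-0.24,0],[0.9,-0.24,0],[0.9,-0.24,0],[0.9,-0.24,0],[0.9,-0.24,0],[0.9,-0.24,0],[0.9,-0.24,0],[0.9,-0.24,0]], "dr": [[0,0,-0.6],[0,0,-0.6],[0,0,-0.6],[0,0,-0.6],[0,0,-0.6],[0,0,-0.6],[0,0,-0.6],[0,0,-0.6]]}}

```text
t: 2.95
tool_pos: [0.4987, -0.1813, 0.2797]
ee_rot: [-0.0, 0.7, 0.714, -0.0]
contact_force: [0.5, 0.5, -0.4]
grip_width: 0.0264
grasp_force: 0.0
```

>>> {"fn": "servo_tool", "kwargs": {"linear": [[0.92,0.01,0],[0.92,0.01,0],[0.92,0.01,0],[0.92,0.01,0],[0.92,0.01,0],[0.92,0.01,0],[0.92,0.01,0],[0.92,0.01,0]], "dr": [[0,0,0],[0,0,0],[0,0,0],[0,0,0],[0,0,0],[0,0,0],[0,0,0],[0,0,0]]}}

```text
t: 3.95
tool_pos: [0.4969, 0.0488, 0.2798]
ee_rot: [0.0, 0.7, 0.714, -0.0]
contact_force: [-0.3, -0.2, -0.1]
grip_width: 0.0265
grasp_force: 0.0
```

>>> {"fn": "servo_tool", "kwargs": {"linear": [[0.88,-0.19,0],[0.88,-0.19,0],[0.88,-0.19,0],[0.88,-0.19,0],[0.88,-0.19,0],[0.88,-0.19,0],[0.88,-0.19,0],[0.88,-0.19,0]], "dr": [[0,0,0],[0,0,0],[0,0,0],[0,0,0],[0,0,0],[0,0,0],[0,0,0],[0,0,0]]}}

```text
t: 4.95
tool_pos: [0.4451, 0.2678, 0.2799]
ee_rot: [0.0, 0.7, 0.714, -0.0]
contact_force: [0.3, 0.1, -0.4]
grip_width: 0.0262
grasp_force: 0.0
```

```bash
python3 - <<'E'
from h import *
o=telemetry.get_obs();print(o["q"].round(3))
goto([.4135,.3507,.13],dn,az(.9))
cv2.imwrite("pics/w1.png",optics.get_image("wrist")[:,:,::-1])
print(cam("wrist")[0])
E
```

```text
[ 0.519  0.172  1.774 -0.     1.196  0.5  ]
lin [ 0.3341 -0.1199  0.5995] dr [0.     0.0001 0.0033]
{'fx': 313.2677856862831, 'fy': 313.2677856862831, 'cx': 323.41741107169327, 'cy': 202.8093187967425, 'cam_to_world': array([[ 9.99815222e-01,  1.80553762e-02,  6.59730339e-03,
         4.44006565e-01],
       [ 1.92132331e-02, -9.49514637e-01, -3.13133846e-01,
         3.47819345e-01],
       [ 6.10486743e-04,  3.13202742e-01, -9.49686090e-01,
         4.59386415e-01],
       [ 0.00000000e+00,  0.00000000e+00,  0.00000000e+00,
         1.00000000e+00]])}
```

View pics/w1.png

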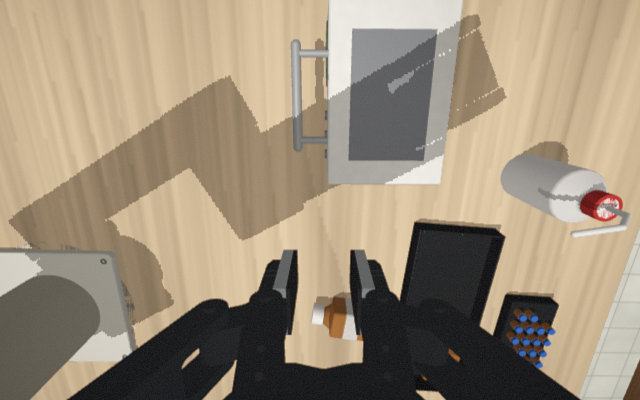

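```bash
python3 - <<'E'
from h import *
c=cam("wrist")
for uv in((295.5,41),(297,150),(296,95)): print(ray(c,uv,.081).round(4))
seq([([.4135,.3507,.13],dn,az(.9)),([.4135,.3507,.069],dn,az(.9))])
E
```

```text
[0.4127 0.4076 0.081 ]
[0.4135 0.2894 0.081 ]
[0.4128 0.3521 0.081 ]
lin [0.333, -0.12, 0.6] dr [0.0, 0.0, 0.004]
lin [0.0, 0.0, 0.244] dr [0.0, 0.0, 0.0]
```

>>> {"fn": "servo_tool", "kwargs": {"linear": [[0.33,-0.12,0.2],[0.33,-0.12,0.4],[0.33,-0.12,0.6],[0.33,-0.12,0.6],[0.33,-0.12,0.6],[0.33,-0.12,0.6],[0.33,-0.12,0.6],[0.33,-0.12,0.6]], "dr": [[0,0,0],[0,0,0],[0,0,0],[0,0,0],[0,0,0],[0,0,0],[0,0,0],[0,0,0]]}}

```text
t: 6.0
tool_pos: [0.4136, 0.3509, 0.131]
ee_rot: [0.0, 0.7, 0.714, 0.001]
contact_force: [-0.8, -0.1, -0.8]
grip_width: 0.0261
grasp_force: 0.0
```

>>> {"fn": "servo_tool", "kwargs": {"linear": [[0,0,0.06],[0,0,0.12],[0,0,0.18],[0,0,0.24],[0,0,0.24],[0,0,0.24],[0,0,0.24],[0,0,0.24]], "dr": [[0,0,0],[0,0,0],[0,0,0],[0,0,0],[0,0,0],[0,0,0],[0,0,0],[0,0,0]]}}

```text
t: 7.0
tool_pos: [0.4133, 0.3509, 0.0704]
ee_rot: [0.0, 0.7, 0.714, 0.0]
contact_force: [0.0, 0.7, 0.1]
grip_width: 0.0269
grasp_force: 0.0
```

>>> {"fn": "servo_tool", "kwargs": {"linear": [[0,0,0],[0,0,0],[0,0,0],[0,0,0],[0,0,0],[0,0,0],[0,0,0],[0,0,0]], "dr": [[0,0,0],[0,0,0],[0,0,0],[0,0,0],[0,0,0],[0,0,0],[0,0,0],[0,0,0]], "gripper": 0, "force": 30}}

```text
t: 8.0
tool_pos: [0.413, 0.3506, 0.0698]
ee_rot: [-0.0, 0.7, 0.714, 0.0]
contact_force: [0.8, -0.3, 0.3]
grip_width: -0.0003
grasp_force: 0.0
```

```bash
python3 - <<'E'
from h import *
o=telemetry.get_obs();print(o["q"].round(3),o["tool_pos"])
# arc: bar about hinge; keep TCP-bar offset
h=np.array([.5185,.3523]);a=np.radians(.9);u=np.array([np.cos(a),np.sin(a)])
r=np.hypot(.175,.006);t0=np.arctan2(.006,.175)
p0=np.array([-r*np.cos(t0),r*np.sin(t0)])
for lo,hi in((0,35),(35,70),(70,96)):
    b=np.radians(lo)+t0; s=np.array([-r*np.cos(b),r*np.sin(b)])
    for k in range(1,9):
        b=np.radians(lo+(hi-lo)*min(k,7)/7)+t0
        q=np.array([-r*np.cos(b),r*np.sin(b)])-s
        print([0,round(q[0]/.25,3),round(-q[1]/.25,3)],end=", ")   # tool y ~ +heater x, z down
    print()
E
```

```text
[0.682 0.484 1.893 0.    0.765 0.661] [0.41295867 0.35064604 0.06981589]
[0, np.float64(0.005), np.float64(-0.061)], [0, np.float64(0.015), np.float64(-0.121)], [0, np.float64(0.03), np.float64(-0.18)], [0, np.float64(0.05), np.float64(-0.238)], [0, np.float64(0.076), np.float64(-0.294)], [0, np.float64(0.106), np.float64(-0.347)], [0, np.float64(0.14), np.float64(-0.397)], [0, np.float64(0.14), np.float64(-0.397)], 
[0, np.float64(0.039), np.float64(-0.047)], [0, np.float64(0.082), np.float64(-0.091)], [0, np.float64(0.128), np.float64(-0.13)], [0, np.float64(0.178), np.float64(-0.166)], [0, np.float64(0.23), np.float64(-0.197)], [0, np.float64(0.286), np.float64(-0.223)], [0, np.float64(0.343), np.float64(-0.245)], [0, np.float64(0.343), np.float64(-0.245)], 
[0, np.float64(0.044), np.float64(-0.013)], [0, np.float64(0.088), np.float64(-0.022)], [0, np.float64(0.133), np.float64(-0.029)], [0, np.float64(0.178), np.float64(-0.033)], [0, np.float64(0.223), np.float64(-0.034)], [0, np.float64(0.269), np.float64(-0.032)], [0, np.float64(0.314), np.float64(-0.028)], [0, np.float64(0.314), np.float64(-0.028)],
```

```bash
python3 - <<'E'
from h import *
w=optics.get_image("wrist")[:,:,::-1]; s=optics.get_image("side")[80:200,150:310,::-1]
cv2.imwrite("pics/w2.png",np.hstack([cv2.resize(w,(480,300)),cv2.resize(s,(320,240)).copy() if 0 else cv2.resize(s,(320,300))]))
E
```

```text
(no output)
```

View pics/w2.png

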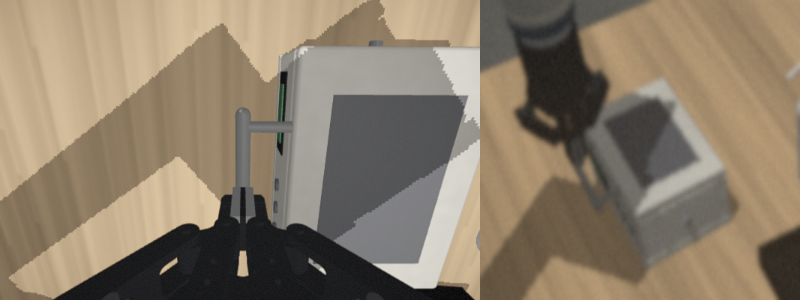

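```bash
python3 - <<'E'
from h import *
c=cam("wrist"); o=telemetry.get_obs()
print("tcp",proj(c,o["tool_pos"]), "cam",c[0]["cam_to_world"][:3,3])
for y in(.3506,.3616,.4057):
  for z in (.0755,.081,.0865): print(y,z,proj(c,[.413,y,z]).round(1))
print(spotter.mark_of("wrist","lid_handle")[:1])
w=optics.get_image("wrist")[:,:,::-1]
cv2.imwrite("pics/w3.png",cv2.resize(w[120:320,240:440],(600,600),interpolation=cv2.INTER_CUBIC))
E
```

```text
tcp [[322.42012336 234.26629062]] cam [0.41184408 0.43049789 0.24931492]
0.3506 0.0755 [[322.5 238.2]]
0.3506 0.081 [[322.4 242.1]]
0.3506 0.0865 [[322.4 246.2]]
0.3616 0.0755 [[322.8 221.3]]
0.3616 0.081 [[322.8 224.8]]
0.3616 0.0865 [[322.8 228.5]]
0.4057 0.0755 [[324.4 146.9]]
0.4057 0.081 [[324.5 148.3]]
0.4057 0.0865 [[324.5 149.9]]
[{'centre': [323.6, 249.1], 'confidence': 0.9}]
```

View pics/w3.png

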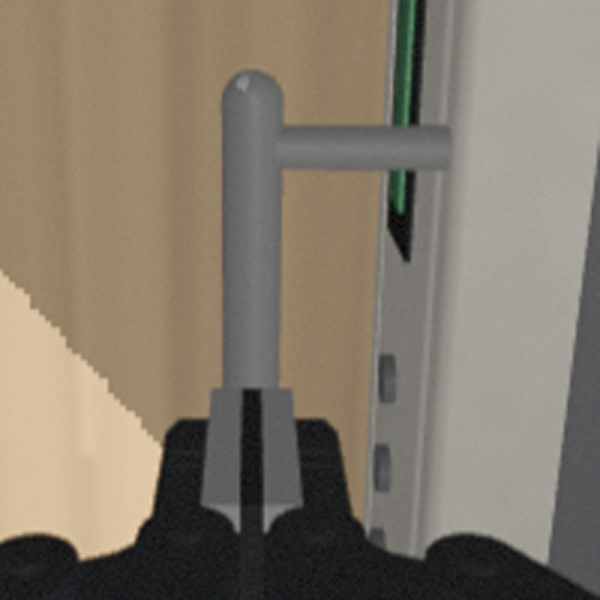

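```bash
python3 - <<'E'
from h import *
c=cam("side"); o=telemetry.get_obs(); p=o["tool_pos"]
print("tcp",proj(c,p),"bar",proj(c,[[.413,.4057,.081],[.413,.2957,.081]]))
im=optics.get_image("side")[90:190,160:260,::-1]; im=cv2.resize(im,(600,600),interpolation=cv2.INTER_CUBIC)
for z,col in((0,(0,0,255)),(.019,(0,255,0)),(.073,(255,0,0))):
    u=proj(c,p+[0,0,z])[0]; cv2.circle(im,(int((u[0]-160+.5)*6),int((u[1]-90+.5)*6)),5,col,1)
cv2.imwrite("pics/s3.png",im)
E
```

```text
tcp [[202.54515444 154.17958922]] bar [[194.62621933 140.35954321]
 [209.03868241 162.80130757]]
```

View pics/s3.png

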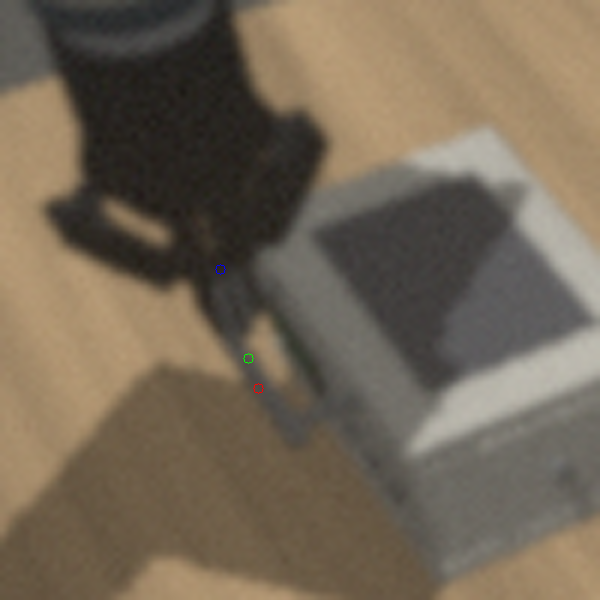

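>>> {"fn": "servo_tool", "kwargs": {"linear": [[0,0,0],[0,0,0],[0,0,0],[0,0,0],[0,0,0],[0,0,0],[0,0,0],[0,0,0]], "dr": [[0,0,0],[0,0,0],[0,0,0],[0,0,0],[0,0,0],[0,0,0],[0,0,0],[0,0,0]], "gripper": 0.31}}

```text
t: 9.25
tool_pos: [0.413, 0.3506, 0.0698]
ee_rot: [0.0, 0.7, 0.714, -0.0]
contact_force: [-0.3, 0.2, 0.2]
grip_width: 0.0261
grasp_force: 0.0
```

>>> {"fn": "servo_tool", "kwargs": {"linear": [[0,0,0.02],[0,0,0.04],[0,0,0.06],[0,0,0.08],[0,0,0.08],[0,0,0.08],[0,0,0.08],[0,0,0.08]], "dr": [[0,0,0],[0,0,0],[0,0,0],[0,0,0],[0,0,0],[0,0,0],[0,0,0],[0,0,0]]}}

```text
t: 10.25
tool_pos: [0.4131, 0.3507, 0.05]
ee_rot: [0.0, 0.7, 0.714, 0.0]
contact_force: [-0.6, -0.3, -0.8]
grip_width: 0.0261
grasp_force: 0.0
```

```bash
python3 - <<'E'
from h import *
o=telemetry.get_obs(); print(o["tool_pos"],o["contact_force"])
w=optics.get_image("wrist")[:,:,::-1]; s=optics.get_image("side")[90:190,160:260,::-1]
cv2.imwrite("pics/w4.png",np.hstack([cv2.resize(w[120:320,220:420],(400,400),interpolation=cv2.INTER_CUBIC),cv2.resize(s,(400,400),interpolation=cv2.INTER_CUBIC)]))
E
```

```text
[0.41307516 0.350725   0.04999759] [-0.63409111 -0.29047875 -0.75585545]
```

View pics/w4.png

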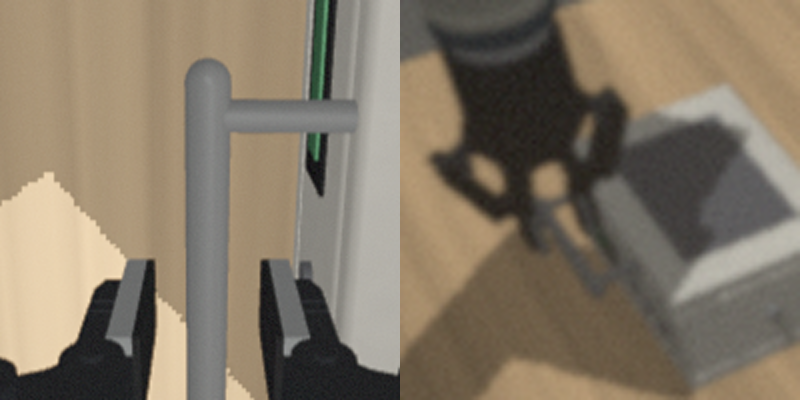

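>>> {"fn": "servo_tool", "kwargs": {"linear": [[0,0,0.02],[0,0,0.04],[0,0,0.06],[0,0,0.08],[0,0,0.08],[0,0,0.08],[0,0,0.08],[0,0,0.08]], "dr": [[0,0,0],[0,0,0],[0,0,0],[0,0,0],[0,0,0],[0,0,0],[0,0,0],[0,0,0]]}}

```text
t: 11.35
tool_pos: [0.4131, 0.3507, 0.03]
ee_rot: [0.0, 0.7, 0.714, 0.0]
contact_force: [-0.6, -0.1, 0.1]
grip_width: 0.0264
grasp_force: 0.0
```

>>> {"fn": "servo_tool", "kwargs": {"linear": [[0,0,0],[0,0,0],[0,0,0],[0,0,0],[0,0,0],[0,0,0],[0,0,0],[0,0,0]], "dr": [[0,0,0],[0,0,0],[0,0,0],[0,0,0],[0,0,0],[0,0,0],[0,0,0],[0,0,0]], "gripper": 0, "force": 30}}

```text
t: 12.35
tool_pos: [0.4128, 0.3506, 0.0298]
ee_rot: [-0.0, 0.7, 0.714, -0.0]
contact_force: [-2.7, 1.6, 1.6]
grip_width: 0.0101
grasp_force: 29.3
```

>>> {"fn": "servo_tool", "kwargs": {"linear": [[0,0.005,-0.061],[0,0.015,-0.121],[0,0.03,-0.18],[0,0.05,-0.238],[0,0.076,-0.294],[0,0.106,-0.347],[0,0.14,-0.397],[0,0.14,-0.397]], "dr": [[0,0,0],[0,0,0],[0,0,0],[0,0,0],[0,0,0],[0,0,0],[0,0,0],[0,0,0]]}}

```text
t: 13.35
tool_pos: [0.4481, 0.3512, 0.1309]
ee_rot: [-0.0, 0.7, 0.714, -0.0]
contact_force: [-6.8, 0.5, 4.3]
grip_width: 0.0096
grasp_force: 30.0
```

>>> {"fn": "servo_tool", "kwargs": {"linear": [[0,0.039,-0.047],[0,0.082,-0.091],[0,0.128,-0.13],[0,0.178,-0.166],[0,0.23,-0.197],[0,0.286,-0.223],[0,0.343,-0.245],[0,0.343,-0.245]], "dr": [[0,0,0],[0,0,0],[0,0,0],[0,0,0],[0,0,0],[0,0,0],[0,0,0],[0,0,0]]}}

```text
t: 14.35
tool_pos: [0.5358, 0.3528, 0.1929]
ee_rot: [0.001, 0.7, 0.714, 0.001]
contact_force: [-2.4, -2.9, 9.4]
grip_width: 0.0098
grasp_force: 31.2
```

>>> {"fn": "servo_tool", "kwargs": {"linear": [[0,0.044,-0.013],[0,0.088,-0.022],[0,0.133,-0.029],[0,0.178,-0.033],[0,0.223,-0.034],[0,0.269,-0.032],[0,0.314,-0.028],[0,0.314,-0.028]], "dr": [[0,0,0],[0,0,0],[0,0,0],[0,0,0],[0,0,0],[0,0,0],[0,0,0],[0,0,0]]}}

```text
t: 15.35
tool_pos: [0.614, 0.3541, 0.1973]
ee_rot: [0.001, 0.7, 0.714, 0.001]
contact_force: [2.9, -5.0, 1.9]
grip_width: 0.01
grasp_force: 31.6
```

```bash
python3 - <<'E'
from h import *
o=telemetry.get_obs(); print(o["tool_pos"],o["contact_force"],o["q"].round(3))
w=optics.get_image("wrist")[:,:,::-1]; s=optics.get_image("side")[60:210,110:310,::-1]
cv2.imwrite("pics/w5.png",np.hstack([cv2.resize(w[50:350,170:470],(400,400)),cv2.resize(s,(400,400),interpolation=cv2.INTER_CUBIC)]))
E
```

```text
[0.61400963 0.35412838 0.19726254] [ 2.9092507  -5.01127768  1.88606534] [ 0.507  0.544  1.426 -0.002  1.171  0.487]
```

View pics/w5.png

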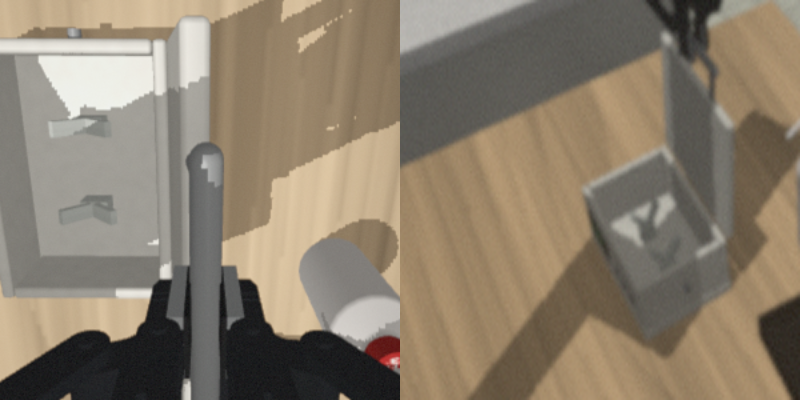

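>>> {"fn": "servo_tool", "kwargs": {"linear": [[0,0,0],[0,0,0],[0,0,0],[0,0,0],[0,0,0],[0,0,0],[0,0,0],[0,0,0]], "dr": [[0,0,0],[0,0,0],[0,0,0],[0,0,0],[0,0,0],[0,0,0],[0,0,0],[0,0,0]], "gripper": 0.31}}

```text
t: 16.45
tool_pos: [0.6122, 0.3548, 0.1973]
ee_rot: [-0.0, 0.7, 0.714, 0.0]
contact_force: [0.4, 0.5, 0.2]
grip_width: 0.0266
grasp_force: 0.0
```

>>> {"fn": "servo_tool", "kwargs": {"linear": [[0,0,-0.05],[0,0,-0.1],[0,0,-0.15],[0,0,-0.2],[0,0,-0.25],[0,0,-0.3],[0,0,-0.35],[0,0,-0.4]], "dr": [[0,0,0],[0,0,0],[0,0,0],[0,0,0],[0,0,0],[0,0,0],[0,0,0],[0,0,0]]}}

```text
t: 17.45
tool_pos: [0.6122, 0.3548, 0.2981]
ee_rot: [-0.0, 0.7, 0.714, -0.0]
contact_force: [-0.0, -0.4, -0.4]
grip_width: 0.0266
grasp_force: 0.0
```

```bash
python3 - <<'E'
from h import *
o=telemetry.get_obs(); print(o["tool_pos"],o["contact_force"])
D=-7.7
seq([([.5,.13,.3],dn,az(.9)),([.48,-.09,.25],dn,az(-3)),([.48,-.3,.2],dn,az(D)),([.49,-.36,.1],dn,az(D))])
E
```

```text
[0.61215122 0.35478027 0.2981306 ] [-0.0077573 -0.3662037 -0.3967283]
lin [-0.89, -0.467, -0.007] dr [-0.0, 0.0, 0.005]
lin [-0.879, -0.094, 0.2] dr [0.0, 0.0, 0.065]
lin [-0.839, 0.044, 0.2] dr [0.0, 0.0, 0.078]
lin [-0.232, 0.072, 0.4] dr [0.0, 0.0, 0.0]
```

>>> {"fn": "servo_tool", "kwargs": {"linear": [[-0.89,-0.47,0],[-0.89,-0.47,0],[-0.89,-0.47,0],[-0.89,-0.47,0],[-0.89,-0.47,0],[-0.89,-0.47,0],[-0.89,-0.47,0],[-0.89,-0.47,0]], "dr": [[0,0,0],[0,0,0],[0,0,0],[0,0,0],[0,0,0],[0,0,0],[0,0,0],[0,0,0]]}}

```text
t: 18.45
tool_pos: [0.4997, 0.1308, 0.2971]
ee_rot: [-0.0, 0.699, 0.715, -0.0]
contact_force: [-0.8, 0.4, -0.1]
grip_width: 0.0265
grasp_force: 0.0
```

>>> {"fn": "servo_tool", "kwargs": {"linear": [[-0.88,-0.09,0.2],[-0.88,-0.09,0.2],[-0.88,-0.09,0.2],[-0.88,-0.09,0.2],[-0.88,-0.09,0.2],[-0.88,-0.09,0.2],[-0.88,-0.09,0.2],[-0.88,-0.09,0.2]], "dr": [[0,0,0.065],[0,0,0.065],[0,0,0.065],[0,0,0.065],[0,0,0.065],[0,0,0.065],[0,0,0.065],[0,0,0.065]]}}

```text
t: 19.45
tool_pos: [0.4818, -0.0896, 0.2476]
ee_rot: [0.0, 0.723, 0.691, 0.0]
contact_force: [-0.7, 1.2, -0.3]
grip_width: 0.0268
grasp_force: 0.0
```

>>> {"fn": "servo_tool", "kwargs": {"linear": [[-0.84,0.04,0.2],[-0.84,0.04,0.2],[-0.84,0.04,0.2],[-0.84,0.04,0.2],[-0.84,0.04,0.2],[-0.84,0.04,0.2],[-0.84,0.04,0.2],[-0.84,0.04,0.2]], "dr": [[0,0,0.08],[0,0,0.08],[0,0,0.08],[0,0,0.08],[0,0,0.08],[0,0,0.08],[0,0,0.08],[0,0,0.08]]}}

```text
t: 20.45
tool_pos: [0.4819, -0.2998, 0.1978]
ee_rot: [0.0, 0.751, 0.66, 0.0]
contact_force: [-0.1, -0.2, 0.1]
grip_width: 0.0264
grasp_force: 0.0
```

>>> {"fn": "servo_tool", "kwargs": {"linear": [[-0.23,0.07,0.2],[-0.23,0.07,0.4],[-0.23,0.07,0.4],[-0.23,0.07,0.4],[-0.23,0.07,0.4],[-0.23,0.07,0.4],[-0.23,0.07,0.4],[-0.23,0.07,0.4]], "dr": [[0,0,0],[0,0,0],[0,0,0],[0,0,0],[0,0,0],[0,0,0],[0,0,0],[0,0,0]]}}

```text
t: 21.45
tool_pos: [0.4916, -0.3601, 0.0978]
ee_rot: [0.0, 0.752, 0.659, 0.0]
contact_force: [0.5, -0.9, -0.1]
grip_width: 0.0265
grasp_force: 0.0
```

```bash
python3 - <<'E'
from h import *
o=telemetry.get_obs(); print(o["tool_pos"],o["contact_force"])
w=optics.get_image("wrist"); c=cam("wrist")
for k in("regions_of","mark_of"):
  for r in getattr(spotter,k)("wrist","col_long")[:4]:
    print(k,round(r["confidence"],2),np.round(r.get("extent",r.get("centre")),1), ray(c,r["centre"],.0145).round(4) if "centre" in r else "")
    if k=="regions_of":
        m=r["mask"].astype(np.float32); p=ray(c,r["extent"][:2],.0145)
        q,s=fit([(c,m)],column(.15),.0145,[p[0],p[1],np.radians(82)]); print(" fit",q[:2].round(4),np.degrees(q[2]).round(1),round(s,3))
cv2.imwrite("pics/w6.png",w[:,:,::-1])
E
```

```text
[ 0.49157112 -0.36008997  0.0978171 ] [ 0.52497346 -0.86226049 -0.0812407 ]
regions_of 0.93 [321.3 209.5  27.8 171.2] 
 fit [ 0.4884 -0.3756] 82.2 0.948
mark_of 0.98 [321.4 214.2] [ 0.4882 -0.3771  0.0145]
```

View pics/w6.png

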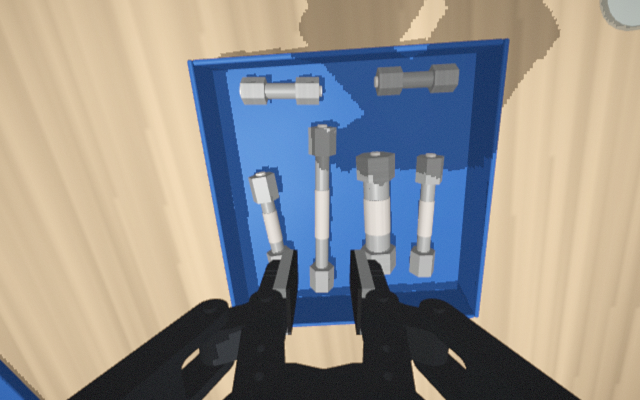

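```bash
python3 - <<'E'
from h import *
seq([([.4884,-.376,.01],dn,az(-7.8)),([.4884,-.376,-.026],dn,az(-7.8))])
E
```

```text
lin [-0.065, -0.003, 0.349] dr [-0.0, -0.0, 0.005]
lin [0.0, 0.0, 0.144] dr [0.0, 0.0, 0.0]
```

>>> {"fn": "servo_tool", "kwargs": {"linear": [[-0.065,-0.003,0.08],[-0.065,-0.003,0.16],[-0.065,-0.003,0.24],[-0.065,-0.003,0.35],[-0.065,-0.003,0.35],[-0.065,-0.003,0.35],[-0.065,-0.003,0.35],[-0.065,-0.003,0.35]], "dr": [[0,0,0.005],[0,0,0.005],[0,0,0.005],[0,0,0.005],[0,0,0.005],[0,0,0.005],[0,0,0.005],[0,0,0.005]], "gripper": 0.28}}

```text
t: 22.6
tool_pos: [0.489, -0.3765, 0.0107]
ee_rot: [0.001, 0.754, 0.657, 0.0]
contact_force: [-0.1, 0.4, 0.2]
grip_width: 0.0237
grasp_force: 0.0
```

>>> {"fn": "servo_tool", "kwargs": {"linear": [[0,0,0.02],[0,0,0.04],[0,0,0.06],[0,0,0.08],[0,0,0.1],[0,0,0.12],[0,0,0.14],[0,0,0.14]], "dr": [[0,0,0],[0,0,0],[0,0,0],[0,0,0],[0,0,0],[0,0,0],[0,0,0],[0,0,0]]}}

```text
t: 23.6
tool_pos: [0.4882, -0.3759, -0.0257]
ee_rot: [-0.0, 0.754, 0.657, -0.0]
contact_force: [0.3, 0.6, 0.1]
grip_width: 0.0238
grasp_force: 0.0
```

```bash
python3 - <<'E'
from h import *
o=telemetry.get_obs(); print(o["tool_pos"],o["contact_force"])
w=optics.get_image("wrist")
cv2.imwrite("pics/w7.png",w[100:400,170:470,::-1].repeat(2,0).repeat(2,1))
E
```

```text
[ 0.48823468 -0.37585204 -0.0256857 ] [0.34683462 0.60531291 0.07510295]
```

View pics/w7.png

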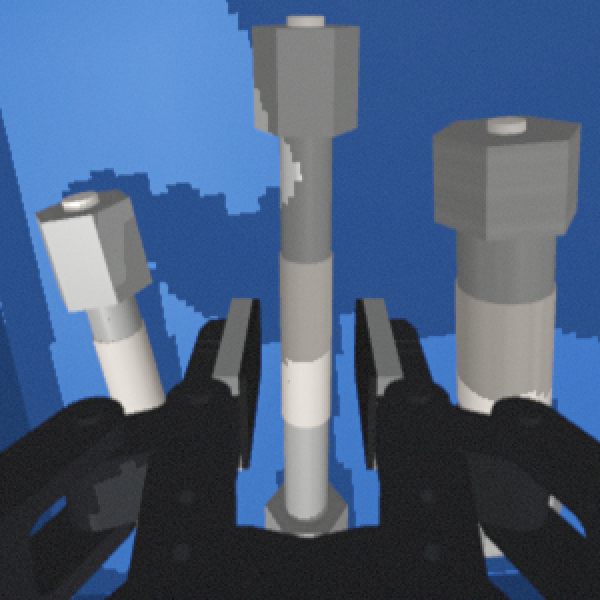

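>>> {"fn": "servo_tool", "kwargs": {"linear": [[0,0,0.004],[0,0,0.008],[0,0,0.012],[0,0,0.016],[0,0,0.02],[0,0,0.02],[0,0,0.02],[0,0,0.02]], "dr": [[0,0,0],[0,0,0],[0,0,0],[0,0,0],[0,0,0],[0,0,0],[0,0,0],[0,0,0]]}}

```text
t: 24.65
tool_pos: [0.4886, -0.3761, -0.0302]
ee_rot: [0.0, 0.754, 0.657, 0.0]
contact_force: [0.1, 0.1, -0.3]
grip_width: 0.0237
grasp_force: 0.0
```

>>> {"fn": "servo_tool", "kwargs": {"linear": [[0,0,0.002],[0,0,0.004],[0,0,0.006],[0,0,0.008],[0,0,0.01],[0,0,0.012],[0,0,0.012],[0,0,0.012]], "dr": [[0,0,0],[0,0,0],[0,0,0],[0,0,0],[0,0,0],[0,0,0],[0,0,0],[0,0,0]]}}

```text
t: 25.65
tool_pos: [0.4885, -0.3761, -0.0325]
ee_rot: [0.0, 0.754, 0.657, 0.0]
contact_force: [-2.4, 0.5, 7.2]
grip_width: 0.0237
grasp_force: 3.7
```

>>> {"fn": "servo_tool", "kwargs": {"linear": [[0,0,-0.012],[0,0,-0.012],[0,0,-0.012],[0,0,-0.012],[0,0,-0.012],[0,0,-0.012],[0,0,-0.012],[0,0,-0.012]], "dr": [[0,0,0],[0,0,0],[0,0,0],[0,0,0],[0,0,0],[0,0,0],[0,0,0],[0,0,0]]}}

```text
t: 26.65
tool_pos: [0.4885, -0.3761, -0.0302]
ee_rot: [-0.0, 0.754, 0.657, 0.0]
contact_force: [-0.4, -0.5, 0.1]
grip_width: 0.024
grasp_force: 0.0
```

>>> {"fn": "servo_tool", "kwargs": {"linear": [[0,0,0],[0,0,0],[0,0,0],[0,0,0],[0,0,0],[0,0,0],[0,0,0],[0,0,0]], "dr": [[0,0,0],[0,0,0],[0,0,0],[0,0,0],[0,0,0],[0,0,0],[0,0,0],[0,0,0]], "gripper": 0, "force": 60}}

```text
t: 27.65
tool_pos: [0.4886, -0.3761, -0.03]
ee_rot: [0.0, 0.754, 0.657, 0.0]
contact_force: [-0.8, 1.3, 5.2]
grip_width: 0.0089
grasp_force: 58.9
```

>>> {"fn": "servo_tool", "kwargs": {"linear": [[0,0,-0.04],[0,0,-0.08],[0,0,-0.12],[0,0,-0.2],[0,0,-0.3],[0,0,-0.4],[0,0,-0.5],[0,0,-0.6]], "dr": [[0,0,0],[0,0,0],[0,0,0],[0,0,0],[0,0,0],[0,0,0],[0,0,0],[0,0,0]]}}

```text
t: 28.65
tool_pos: [0.4886, -0.3761, 0.1219]
ee_rot: [0.0, 0.754, 0.657, 0.0]
contact_force: [0.5, 0.6, -2.1]
grip_width: 0.0092
grasp_force: 58.6
```

```bash
python3 - <<'E'
from h import *
o=telemetry.get_obs(); print(o["tool_pos"],o["contact_force"],o["grip_width"])
w=optics.get_image("wrist"); c=cam("wrist")
for r in spotter.mark_of("wrist","col_long")[:2]:
    zc=o["tool_pos"][2]+.0295+.0145
    print(r, ray(c,r["centre"],zc), zc)
for r in spotter.regions_of("wrist","col_long")[:2]:
    m=r["mask"].astype(np.float32); q,s=fit([(c,m)],column(.15),zc,[o["tool_pos"][0],o["tool_pos"][1],np.radians(82)]); print(r["confidence"],r["extent"]," fit",q[:2].round(4),np.degrees(q[2]).round(1),round(s,3))
seq([([.48,-.16,.2],dn,az(-5)),([.49,.08,.22],dn,az(.9)),([.515,.3,.22],dn,az(.9)),([.5185,.352,.12],dn,az(.9))])
cv2.imwrite("pics/w8.png",w[:,:,::-1])
E
```

```text
[ 0.48855468 -0.37610861  0.12192949] [ 0.53776493  0.64920025 -2.10574867] 0.009153269023869523
{'centre': [320.0, 273.1], 'confidence': 0.98} [ 0.48864384 -0.38030768  0.16592949] 0.16592949161577702
{'centre': [412.1, 60.1], 'confidence': 0.32} [ 0.5393608  -0.28803212  0.16592949] 0.16592949161577702
0.65 [323.6, 240.3, 54.4, 261.3]  fit [ 0.4908 -0.3774] 82.3 0.8
lin [0.854, -0.154, -0.314] dr [0.003, 0.002, -0.047]
lin [0.96, -0.044, -0.08] dr [0.0, 0.0, -0.098]
lin [0.878, 0.114, 0.0] dr [0.0, 0.0, 0.0]
lin [0.208, 0.017, 0.4] dr [0.0, 0.0, 0.0]
```

View pics/w8.png

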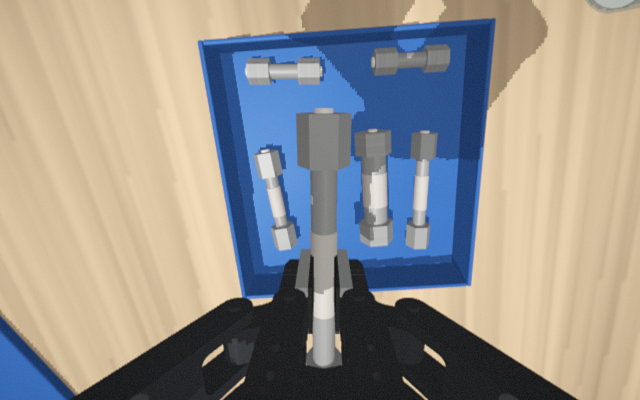

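>>> {"fn": "servo_tool", "kwargs": {"linear": [[0.3,-0.15,-0.31],[0.5,-0.15,-0.31],[0.7,-0.15,-0.31],[0.85,-0.15,-0.31],[0.85,-0.15,-0.31],[0.85,-0.15,-0.31],[0.85,-0.15,-0.31],[0.85,-0.15,-0.31]], "dr": [[0,0,-0.05],[0,0,-0.05],[0,0,-0.05],[0,0,-0.05],[0,0,-0.05],[0,0,-0.05],[0,0,-0.05],[0,0,-0.05]]}}

```text
t: 29.8
tool_pos: [0.48, -0.1614, 0.197]
ee_rot: [-0.0, 0.737, 0.676, -0.0]
contact_force: [-0.2, -0.8, -0.7]
grip_width: 0.0096
grasp_force: 58.7
```

>>> {"fn": "servo_tool", "kwargs": {"linear": [[0.2,-0.04,-0.08],[0.4,-0.04,-0.08],[0.6,-0.04,-0.08],[0.8,-0.04,-0.08],[0.96,-0.04,-0.08],[0.96,-0.04,-0.08],[0.96,-0.04,-0.08],[0.96,-0.04,-0.08]], "dr": [[0,0,-0.1],[0,0,-0.1],[0,0,-0.1],[0,0,-0.1],[0,0,-0.1],[0,0,-0.1],[0,0,-0.1],[0,0,-0.1]]}}

```text
t: 30.8
tool_pos: [0.4903, 0.0784, 0.2172]
ee_rot: [-0.0, 0.7, 0.714, -0.0]
contact_force: [0.2, -0.4, -2.3]
grip_width: 0.0097
grasp_force: 58.8
```

>>> {"fn": "servo_tool", "kwargs": {"linear": [[0.2,0.1,0],[0.4,0.11,0],[0.6,0.11,0],[0.75,0.11,0],[0.88,0.11,0],[0.88,0.11,0],[0.88,0.11,0],[0.88,0.11,0]], "dr": [[0,0,0],[0,0,0],[0,0,0],[0,0,0],[0,0,0],[0,0,0],[0,0,0],[0,0,0]]}}

```text
t: 31.8
tool_pos: [0.5134, 0.2987, 0.2173]
ee_rot: [0.0, 0.7, 0.714, -0.0]
contact_force: [0.3, -0.1, -1.0]
grip_width: 0.0095
grasp_force: 58.9
```

```bash
python3 - <<'E'
from h import *
o=telemetry.get_obs(); print(o["tool_pos"],o["contact_force"],o["grip_width"])
T=cam("top");S=cam("side")
optics.get_image("top"); rt=spotter.regions_of("top","col_long"); optics.get_image("side"); rs=spotter.regions_of("side","col_long")
print([(round(r["confidence"],2),np.round(r["extent"])) for r in rt],[(round(r["confidence"],2),np.round(r["extent"])) for r in rs])
optics.get_image("wrist"); c=cam("wrist"); print([(r["confidence"],ray(c,r["centre"],o["tool_pos"][2]+.0445)) for r in spotter.mark_of("wrist","col_long")[:2]])
seq([([.5185,.353,.08],dn,az(.9)),([.5185,.353,.02],dn,az(.9)),([.5185,.353,.002],dn,az(.9))])
E
```

```text
[0.51342446 0.29872072 0.21729854] [ 0.29995279 -0.11479431 -1.03069569] 0.009544332837607339
[(0.76, array([215., 226.,  35.,  10.])), (0.18, array([478., 212.,  46.,   9.]))] [(0.46, array([238., 103.,  21.,  22.]))]
[(0.78, array([0.51449986, 0.29775822, 0.26179854]))]
lin [0.213, 0.025, 0.55] dr [0.0, -0.0, 0.004]
lin [0.0, 0.0, 0.24] dr [0.0, 0.0, 0.0]
lin [0.0, 0.0, 0.072] dr [0.0, 0.0, 0.0]
```

Column is centred in the grip to about 1 mm; lower it.

>>> {"fn": "servo_tool", "kwargs": {"linear": [[0.21,0.025,0],[0.21,0.025,0.1],[0.21,0.025,0.2],[0.21,0.025,0.3],[0.21,0.025,0.4],[0.21,0.025,0.5],[0.21,0.025,0.55],[0.21,0.025,0.55]], "dr": [[0,0,0],[0,0,0],[0,0,0],[0,0,0],[0,0,0],[0,0,0],[0,0,0],[0,0,0]]}}

```text
t: 33.1
tool_pos: [0.518, 0.3524, 0.0792]
ee_rot: [-0.0, 0.7, 0.714, -0.001]
contact_force: [-0.1, -1.1, -0.5]
grip_width: 0.0097
grasp_force: 58.9
```

>>> {"fn": "servo_tool", "kwargs": {"linear": [[0,0,0.04],[0,0,0.08],[0,0,0.12],[0,0,0.16],[0,0,0.2],[0,0,0.24],[0,0,0.24],[0,0,0.24]], "dr": [[0,0,0],[0,0,0],[0,0,0],[0,0,0],[0,0,0],[0,0,0],[0,0,0],[0,0,0]]}}

```text
t: 34.1
tool_pos: [0.5185, 0.3528, 0.0199]
ee_rot: [0.0, 0.7, 0.714, 0.0]
contact_force: [0.1, 0.4, -1.2]
grip_width: 0.0093
grasp_force: 58.9
```

>>> {"fn": "servo_tool", "kwargs": {"linear": [[0,0,0.01],[0,0,0.02],[0,0,0.03],[0,0,0.04],[0,0,0.05],[0,0,0.06],[0,0,0.06],[0,0,0.06]], "dr": [[0,0,0],[0,0,0],[0,0,0],[0,0,0],[0,0,0],[0,0,0],[0,0,0],[0,0,0]]}}

```text
t: 35.1
tool_pos: [0.5184, 0.3527, 0.0048]
ee_rot: [0.0, 0.7, 0.714, 0.0]
contact_force: [-0.5, 0.1, -0.7]
grip_width: 0.0095
grasp_force: 58.9
```

>>> {"fn": "servo_tool", "kwargs": {"linear": [[0,0,0.004],[0,0,0.008],[0,0,0.012],[0,0,0.016],[0,0,0.016],[0,0,0.016],[0,0,0.016],[0,0,0.016]], "dr": [[0,0,0],[0,0,0],[0,0,0],[0,0,0],[0,0,0],[0,0,0],[0,0,0],[0,0,0]]}}

```text
t: 36.1
tool_pos: [0.5183, 0.3527, 0.0014]
ee_rot: [-0.0, 0.7, 0.714, 0.0]
contact_force: [-2.0, -1.8, 5.9]
grip_width: 0.0095
grasp_force: 59.7
```

>>> {"fn": "servo_tool", "kwargs": {"linear": [[0,0,0],[0,0,0],[0,0,0],[0,0,0],[0,0,0],[0,0,0],[0,0,0],[0,0,0]], "dr": [[0,0,0],[0,0,0],[0,0,0],[0,0,0],[0,0,0],[0,0,0],[0,0,0],[0,0,0]], "gripper": 0.35}}

```text
t: 37.1
tool_pos: [0.5184, 0.3527, 0.0008]
ee_rot: [0.0, 0.7, 0.714, 0.0]
contact_force: [0.3, -0.2, -0.3]
grip_width: 0.0297
grasp_force: 0.0
```

>>> {"fn": "servo_tool", "kwargs": {"linear": [[0,0,-0.05],[0,0,-0.1],[0,0,-0.15],[0,0,-0.25],[0,0,-0.4],[0,0,-0.55],[0,0,-0.7],[0,0,-0.8]], "dr": [[0,0,0],[0,0,0],[0,0,0],[0,0,0],[0,0,0],[0,0,0],[0,0,0],[0,0,0]]}}

```text
t: 38.1
tool_pos: [0.519, 0.3531, 0.204]
ee_rot: [0.0, 0.7, 0.714, 0.002]
contact_force: [-0.3, 0.2, 0.5]
grip_width: 0.0298
grasp_force: 0.0
```

```bash
python3 - <<'E'
from h import *
o=telemetry.get_obs(); print(o["tool_pos"],o["contact_force"],o["grip_width"])
w=optics.get_image("wrist"); c=cam("wrist")
cv2.imwrite("pics/w9.png",w[:,:,::-1])
for r in spotter.mark_of("wrist","col_long")[:2]: print(r["confidence"],r["centre"],ray(c,r["centre"],.045))
for r in spotter.regions_of("wrist","col_long")[:1]:
  for z in(.045,.05):
    q,s=fit([(c,r["mask"].astype(np.float32))],column(.15),z,[.5185,.3525,np.pi/2]); print(r["extent"],z,q,s)
E
```

```text
[0.51895581 0.35305886 0.20401315] [-0.29841133  0.1800902   0.4912596 ] 0.029775934466711763
[321.5, 174.1, 22.4, 138.1] 0.045 [0.52036113 0.35428696 1.58919547] 0.9343608021736145
[321.5, 174.1, 22.4, 138.1] 0.05 [0.5204267  0.35547324 1.58911646] 0.9314368963241577
```

View pics/w9.png

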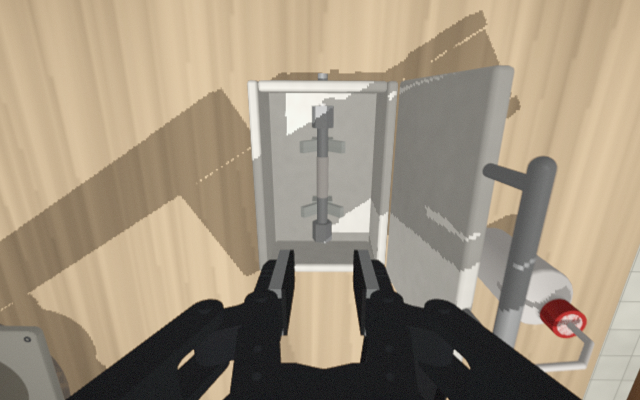

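```bash
python3 - <<'E'
from h import *
seq([([.5185,.3535,.3],dn,az(.9)),([.6135,.3545,.3],dn,az(.9)),([.6135,.3545,.1973],dn,az(.9))])
r=np.hypot(.175,.006);t0=np.arctan2(.006,.175)
f=lambda a:np.array([-r*np.cos(np.radians(a)+t0),r*np.sin(np.radians(a)+t0)])
for lo,hi in((96.5,68),(68,35),(35,0)):
    print([[0,*(float(round(x,3)) for x in ((f(lo+(hi-lo)*min(k,7)/7)-f(lo))*[1,-1]/.25))] for k in range(1,9)])
E
```

```text
lin [0.002, -0.002, -0.388] dr [0.003, -0.002, 0.005]
lin [-0.002, 0.38, 0.0] dr [0.0, 0.0, 0.0]
lin [0.0, 0.0, 0.411] dr [0.0, 0.0, 0.0]
[[0, -0.049, -0.006], [0, -0.099, -0.008], [0, -0.149, -0.006], [0, -0.198, -0.001], [0, -0.247, 0.007], [0, -0.296, 0.019], [0, -0.343, 0.035], [0, -0.343, 0.035]]
[[0, -0.053, 0.022], [0, -0.105, 0.048], [0, -0.154, 0.079], [0, -0.2, 0.113], [0, -0.243, 0.151], [0, -0.283, 0.192], [0, -0.32, 0.237], [0, -0.32, 0.237]]
[[0, -0.035, 0.05], [0, -0.065, 0.104], [0, -0.09, 0.159], [0, -0.11, 0.217], [0, -0.126, 0.276], [0, -0.136, 0.336], [0, -0.14, 0.397], [0, -0.14, 0.397]]
```

>>> {"fn": "servo_tool", "kwargs": {"linear": [[0,0,-0.1],[0,0,-0.2],[0,0,-0.3],[0,0,-0.39],[0,0,-0.39],[0,0,-0.39],[0,0,-0.39],[0,0,-0.39]], "dr": [[0,0,0],[0,0,0],[0,0,0],[0,0,0],[0,0,0],[0,0,0],[0,0,0],[0,0,0]], "gripper": 0.33}}

```text
t: 39.25
tool_pos: [0.518, 0.3525, 0.2973]
ee_rot: [-0.0, 0.7, 0.714, -0.001]
contact_force: [0.7, 0.2, -0.2]
grip_width: 0.0282
grasp_force: 0.0
```

>>> {"fn": "servo_tool", "kwargs": {"linear": [[0,0.1,0],[0,0.2,0],[0,0.3,0],[0,0.38,0],[0,0.38,0],[0,0.38,0],[0,0.38,0],[0,0.38,0]], "dr": [[0,0,0],[0,0,0],[0,0,0],[0,0,0],[0,0,0],[0,0,0],[0,0,0],[0,0,0]]}}

```text
t: 40.25
tool_pos: [0.6129, 0.3548, 0.2986]
ee_rot: [0.0, 0.7, 0.715, 0.0]
contact_force: [-0.3, -0.3, -0.2]
grip_width: 0.028
grasp_force: 0.0
```

>>> {"fn": "servo_tool", "kwargs": {"linear": [[0,0,0.06],[0,0,0.12],[0,0,0.18],[0,0,0.24],[0,0,0.3],[0,0,0.36],[0,0,0.41],[0,0,0.41]], "dr": [[0,0,0],[0,0,0],[0,0,0],[0,0,0],[0,0,0],[0,0,0],[0,0,0],[0,0,0]]}}

```text
t: 41.25
tool_pos: [0.6127, 0.3543, 0.1944]
ee_rot: [-0.0, 0.7, 0.714, -0.001]
contact_force: [0.2, 0.4, -1.0]
grip_width: 0.0282
grasp_force: 0.0
```

>>> {"fn": "servo_tool", "kwargs": {"linear": [[0,0,0],[0,0,0],[0,0,0],[0,0,0],[0,0,0],[0,0,0],[0,0,0],[0,0,0]], "dr": [[0,0,0],[0,0,0],[0,0,0],[0,0,0],[0,0,0],[0,0,0],[0,0,0],[0,0,0]], "gripper": 0, "force": 30}}

```text
t: 42.25
tool_pos: [0.6137, 0.3549, 0.1963]
ee_rot: [0.0, 0.7, 0.714, 0.0]
contact_force: [0.6, 0.4, 4.4]
grip_width: 0.0097
grasp_force: 29.7
```

>>> {"fn": "servo_tool", "kwargs": {"linear": [[0,-0.049,-0.006],[0,-0.099,-0.008],[0,-0.149,-0.006],[0,-0.198,-0.001],[0,-0.247,0.007],[0,-0.296,0.019],[0,-0.343,0.035],[0,-0.343,0.035]], "dr": [[0,0,0],[0,0,0],[0,0,0],[0,0,0],[0,0,0],[0,0,0],[0,0,0],[0,0,0]]}}

```text
t: 43.25
tool_pos: [0.5249, 0.3531, 0.1862]
ee_rot: [-0.001, 0.7, 0.715, -0.001]
contact_force: [-3.4, 5.4, 3.2]
grip_width: 0.0097
grasp_force: 30.9
```

>>> {"fn": "servo_tool", "kwargs": {"linear": [[0,-0.053,0.022],[0,-0.105,0.048],[0,-0.154,0.079],[0,-0.2,0.113],[0,-0.243,0.151],[0,-0.283,0.192],[0,-0.32,0.237],[0,-0.32,0.237]], "dr": [[0,0,0],[0,0,0],[0,0,0],[0,0,0],[0,0,0],[0,0,0],[0,0,0],[0,0,0]]}}

```text
t: 44.25
tool_pos: [0.4457, 0.351, 0.1259]
ee_rot: [-0.0, 0.7, 0.715, -0.001]
contact_force: [3.1, 6.6, -5.9]
grip_width: 0.0098
grasp_force: 29.8
```

>>> {"fn": "servo_tool", "kwargs": {"linear": [[0,-0.035,0.05],[0,-0.065,0.104],[0,-0.09,0.159],[0,-0.11,0.217],[0,-0.126,0.276],[0,-0.136,0.336],[0,-0.14,0.39],[0,-0.14,0.39]], "dr": [[0,0,0],[0,0,0],[0,0,0],[0,0,0],[0,0,0],[0,0,0],[0,0,0],[0,0,0]]}}

```text
t: 45.25
tool_pos: [0.4128, 0.3506, 0.0293]
ee_rot: [0.0, 0.7, 0.714, 0.001]
contact_force: [6.5, 5.5, -4.1]
grip_width: 0.0095
grasp_force: 30.5
```

>>> {"fn": "servo_tool", "kwargs": {"linear": [[0,0,0.004],[0,0,0.008],[0,0,0.012],[0,0,0.012],[0,0,0.012],[0,0,0.012],[0,0,0.012],[0,0,0.012]], "dr": [[0,0,0],[0,0,0],[0,0,0],[0,0,0],[0,0,0],[0,0,0],[0,0,0],[0,0,0]]}}

```text
t: 46.25
tool_pos: [0.4129, 0.3507, 0.0288]
ee_rot: [0.0, 0.7, 0.714, 0.001]
contact_force: [-0.1, -0.2, 22.6]
grip_width: 0.0096
grasp_force: 32.8
```

>>> {"fn": "servo_tool", "kwargs": {"linear": [[0,0,0],[0,0,0],[0,0,0],[0,0,0],[0,0,0],[0,0,0],[0,0,0],[0,0,0]], "dr": [[0,0,0],[0,0,0],[0,0,0],[0,0,0],[0,0,0],[0,0,0],[0,0,0],[0,0,0]], "gripper": 0.31}}

```text
t: 47.25
tool_pos: [0.4127, 0.3505, 0.0274]
ee_rot: [-0.0, 0.7, 0.714, 0.0]
contact_force: [0.1, -0.7, -0.4]
grip_width: 0.0264
grasp_force: 0.0
```

>>> {"fn": "servo_tool", "kwargs": {"linear": [[0,0,-0.05],[0,0,-0.1],[0,0,-0.2],[0,0,-0.3],[0,0,-0.4],[0,0,-0.6],[0,0,-0.7],[0,0,-0.8]], "dr": [[0,0,0],[0,0,0],[0,0,0],[0,0,0],[0,0,0],[0,0,0],[0,0,0],[0,0,0]]}}

```text
t: 48.25
tool_pos: [0.4127, 0.3506, 0.2298]
ee_rot: [0.0, 0.7, 0.714, 0.001]
contact_force: [0.6, -0.2, -0.1]
grip_width: 0.0261
grasp_force: 0.0
```

```bash
cat > m2.py <<'E'
from h import *
o=telemetry.get_obs(); print(o["t"],o["tool_pos"].round(4),o["q"].round(3))
T=cam("top");S=cam("side"); 
optics.get_image("top"); rt=spotter.regions_of("top","bottle1"); optics.get_image("side"); rs=spotter.regions_of("side","bottle1")
for n,c,rr in(("top",T,rt),("side",S,rs)):
  for r in rr:
    m=r["mask"].astype(np.float32); 
    if r["confidence"]<.4: continue
    b=[]
    for z in (.024,.028):
        p=ray(c,r["extent"][:2],z)
        for a in(np.pi/2,np.pi):
            q,s=fit([(c,m)],bottle(),z,[p[0]-.045*np.cos(a),p[1]-.045*np.sin(a),a]); b.append((s,z,q))
    s,z,q=max(b,key=lambda t:t[0]); print(n,round(r["confidence"],2),np.round(r["extent"]),z,q[:2].round(4),np.degrees(q[2]).round(1),round(s,3))
E
python3 m2.py
```

```text
48.25 [0.4127 0.3506 0.2298] [0.682 0.259 1.784 0.    1.097 0.661]
top 0.73 [203. 245.  90.  81.] 0.028 [0.5516 0.4334] 188.6 0.163
top 0.7 [358. 190.  36.  24.] 0.024 [ 0.6434 -0.1003] 78.1 0.939
top 0.69 [335. 251.  18.  39.] 0.024 [5.269e-01 4.000e-04] 172.3 0.894
top 0.5 [478. 228.  41.   9.] 0.024 [ 0.5412 -0.4229] 93.1 0.533
side 0.65 [356. 226.  27.  41.] 0.024 [ 0.6402 -0.0954] 74.5 0.877
side 0.56 [283. 237.  45.  30.] 0.024 [0.5258 0.0006] 172.8 0.951
```

```bash
cat > fk.py <<'E'
from h import *
from scipy.optimize import least_squares
d=[(.4238,1.6307,.6244,.194),(.172,1.774,.5195,.2799),(.484,1.893,.5417,.0698),(.544,1.426,.7088,.1973),(.259,1.784,.5415,.2298)]
d=np.array(d)
f=lambda v:np.r_[v[0]+v[1]*np.sin(d[:,0])+v[2]*np.sin(d[:,0]+d[:,1])-d[:,2], v[3]+v[1]*np.cos(d[:,0])+v[2]*np.cos(d[:,0]+d[:,1])-d[:,3]]
s=least_squares(f,[0,.4,.4,0]); print(s.x,abs(s.fun).max())
E
python3 fk.py; python3 - <<'E'
from h import *
seq([([.45,.15,.25],dn,az(45)),([.5215,.001,.25],[.4,-.05,-.9],az(82.7)),([.5215,.001,.15],[.7013,-.0899,-.7071],az(82.7))])
E
```

```text
[-0.0219245   0.52821764  0.482289   -0.06106242] 0.01602877848107076
lin [-0.805, 0.133, -0.089] dr [0.001, -0.0, -0.73]
lin [-0.624, -0.219, 0.0] dr [-0.133, -0.387, -0.619]
lin [0.164, -0.0, 0.365] dr [0.001, -0.348, -0.0]
```

>>> {"fn": "servo_tool", "kwargs": {"linear": [[-0.8,0.13,-0.09],[-0.8,0.13,-0.09],[-0.8,0.13,-0.09],[-0.8,0.13,-0.09],[-0.8,0.13,-0.09],[-0.8,0.13,-0.09],[-0.8,0.13,-0.09],[-0.8,0.13,-0.09]], "dr": [[0,0,-0.73],[0,0,-0.73],[0,0,-0.73],[0,0,-0.73],[0,0,-0.73],[0,0,-0.73],[0,0,-0.73],[0,0,-0.73]], "gripper": 0.8}}

```text
t: 49.45
tool_pos: [0.4491, 0.1516, 0.2495]
ee_rot: [-0.0, 0.383, 0.924, -0.0]
contact_force: [-0.4, 0.4, 0.3]
grip_width: 0.0685
grasp_force: 0.0
```

>>> {"fn": "servo_tool", "kwargs": {"linear": [[-0.62,-0.22,0],[-0.62,-0.22,0],[-0.62,-0.22,0],[-0.62,-0.22,0],[-0.62,-0.22,0],[-0.62,-0.22,0],[-0.62,-0.22,0],[-0.62,-0.22,0]], "dr": [[-0.13,-0.39,-0.62],[-0.13,-0.39,-0.62],[-0.13,-0.39,-0.62],[-0.13,-0.39,-0.62],[-0.13,-0.39,-0.62],[-0.13,-0.39,-0.62],[-0.13,-0.39,-0.62],[-0.13,-0.39,-0.62]]}}

```text
t: 50.45
tool_pos: [0.5207, 0.0031, 0.2501]
ee_rot: [0.209, 0.062, 0.976, -0.015]
contact_force: [-0.9, -1.0, -1.1]
grip_width: 0.0685
grasp_force: 0.0
```

>>> {"fn": "servo_tool", "kwargs": {"linear": [[0.16,0,0.36],[0.16,0,0.36],[0.16,0,0.36],[0.16,0,0.36],[0.16,0,0.36],[0.16,0,0.36],[0.16,0,0.36],[0.16,0,0.36]], "dr": [[0,-0.35,0],[0,-0.35,0],[0,-0.35,0],[0,-0.35,0],[0,-0.35,0],[0,-0.35,0],[0,-0.35,0],[0,-0.35,0]]}}

```text
t: 51.45
tool_pos: [0.5221, -0.0009, 0.206]
ee_rot: [0.347, 0.057, 0.936, -0.02]
contact_force: [0.2, 0.4, 0.6]
grip_width: 0.0679
grasp_force: 0.0
```

```bash
python3 m2.py; python3 - <<'E'
from h import *
o=telemetry.get_obs();w,x,y,z=o["ee_rot"];print(R.from_quat([x,y,z,w]).as_matrix().round(3))
optics.get_image("wrist");c=cam("wrist")
for r in spotter.regions_of("wrist","bottle1")[:2]:
    q,s=fit([(c,r["mask"].astype(np.float32))],bottle(),.024,[.526,.001,np.radians(172.7)]); print(round(r["confidence"],2),r["extent"],q[:2].round(4),np.degrees(q[2]).round(1),round(s,3))
d=[.7013,-.0899,-.7071]
seq([([.5215,.001,.03],d,az(82.7)),([.5215,.001,-.01],d,az(82.7))])
E
```

```text
51.45 [ 0.5221 -0.0009  0.206 ] [ 0.043  0.067  2.342 -1.311  0.109 -0.136]
top 0.67 [335. 241.  18.  19.] 0.024 [0.5563 0.0016] 177.8 0.429
top 0.59 [357. 189.  36.  24.] 0.024 [ 0.6434 -0.1012] 78.6 0.926
side 0.7 [356. 226.  28.  41.] 0.024 [ 0.6444 -0.0969] 79.0 0.956
side 0.65 [283. 235.  42.  26.] 0.024 [0.5258 0.006 ] 176.7 0.846
[[-0.753  0.121  0.647]
 [ 0.093  0.993 -0.077]
 [-0.652  0.002 -0.758]]
0.91 [290.8, 155.6, 82.8, 58.8] [0.526 0.001] 172.7 -0.0
0.66 [324.2, 37.4, 63.9, 74.7] [ 0.523  -0.0009] 172.8 0.977
lin [0.458, 0.006, 0.532] dr [0.006, -0.072, 0.003]
lin [0.113, 0.0, 0.113] dr [0.0, 0.0, 0.0]
```

```bash
python3 - <<'E'
from h import *
seq([([.5215,.003,.25],[.3,-.04,-.95],az(82.7)),([.4903,.0054,.2],dn,az(82.7)),([.4903,.0054,.05],dn,az(82.7))])
E
```

```text
lin [-0.115, 0.016, -0.136] dr [0.007, 0.383, 0.004]
lin [0.18, -0.006, 0.153] dr [-0.001, 0.295, -0.0]
lin [0.0, 0.0, 0.6] dr [0.0, 0.0, 0.0]
```

>>> {"fn": "servo_tool", "kwargs": {"linear": [[-0.115,0.016,-0.136],[-0.115,0.016,-0.136],[-0.115,0.016,-0.136],[-0.115,0.016,-0.136],[-0.115,0.016,-0.136],[-0.115,0.016,-0.136],[-0.115,0.016,-0.136],[-0.115,0.016,-0.136]], "dr": [[0,0.38,0],[0,0.38,0],[0,0.38,0],[0,0.38,0],[0,0.38,0],[0,0.38,0],[0,0.38,0],[0,0.38,0]]}}

```text
t: 52.75
tool_pos: [0.52, 0.0029, 0.2489]
ee_rot: [0.154, 0.06, 0.986, -0.009]
contact_force: [-0.6, 0.0, 0.1]
grip_width: 0.0686
grasp_force: 0.0
```

>>> {"fn": "servo_tool", "kwargs": {"linear": [[0.18,0,0.15],[0.18,0,0.15],[0.18,0,0.15],[0.18,0,0.15],[0.18,0,0.15],[0.18,0,0.15],[0.18,0,0.15],[0.18,0,0.15]], "dr": [[0,0.295,0],[0,0.295,0],[0,0.295,0],[0,0.295,0],[0,0.295,0],[0,0.295,0],[0,0.295,0],[0,0.295,0]]}}

```text
t: 53.75
tool_pos: [0.4904, 0.0069, 0.2007]
ee_rot: [0.002, 0.061, 0.998, 0.001]
contact_force: [-0.6, 1.0, 1.0]
grip_width: 0.0685
grasp_force: 0.0
```

```bash
python3 - <<'E'
from h import *
o=telemetry.get_obs();print(o["tool_pos"],o["q"].round(3))
optics.get_image("wrist");c=cam("wrist")
for r in spotter.regions_of("wrist","bottle1")[:3]:
    q,s=fit([(c,r["mask"].astype(np.float32))],bottle(),.024,[.526,.001,np.radians(172.7)]); print(round(r["confidence"],2),np.round(r["extent"]),q[:2].round(4),np.degrees(q[2]).round(1),round(s,3))
seq([([.4903,.0054,.05],dn,az(82.7)),([.4903,.0054,-.025],dn,az(82.7))])
E
```

```text
[0.49039911 0.00693263 0.20068878] [-0.012  0.215  1.918  0.003  1.004 -1.463]
0.8 [288. 296.  76.  56.] [0.526 0.001] 172.7 -0.0
0.76 [321. 163.  43.  89.] [ 0.5254 -0.001 ] 172.5 0.95
0.23 [541. 342. 100.  86.] [0.526 0.001] 172.7 -0.0
lin [0.001, -0.008, 0.602] dr [0.003, 0.003, 0.006]
lin [0.0, 0.0, 0.3] dr [0.0, 0.0, 0.0]
```

>>> {"fn": "servo_tool", "kwargs": {"linear": [[0,-0.01,0.1],[0,-0.01,0.2],[0,-0.01,0.3],[0,-0.01,0.4],[0,-0.01,0.5],[0,-0.01,0.6],[0,-0.01,0.6],[0,-0.01,0.6]], "dr": [[0,0,0.006],[0,0,0.006],[0,0,0.006],[0,0,0.006],[0,0,0.006],[0,0,0.006],[0,0,0.006],[0,0,0.006]]}}

```text
t: 54.85
tool_pos: [0.491, 0.0048, 0.0511]
ee_rot: [0.002, 0.064, 0.998, 0.001]
contact_force: [1.3, 0.4, 0.3]
grip_width: 0.0683
grasp_force: 0.0
```

>>> {"fn": "servo_tool", "kwargs": {"linear": [[0,0,0.05],[0,0,0.1],[0,0,0.15],[0,0,0.2],[0,0,0.25],[0,0,0.3],[0,0,0.3],[0,0,0.3]], "dr": [[0,0,0],[0,0,0],[0,0,0],[0,0,0],[0,0,0],[0,0,0],[0,0,0],[0,0,0]]}}

```text
t: 55.85
tool_pos: [0.4909, 0.005, -0.0245]
ee_rot: [0.001, 0.064, 0.998, 0.001]
contact_force: [-0.4, -0.1, 0.8]
grip_width: 0.0681
grasp_force: 0.0
```

>>> {"fn": "servo_tool", "kwargs": {"linear": [[0,0,0],[0,0,0],[0,0,0],[0,0,0],[0,0,0],[0,0,0],[0,0,0],[0,0,0]], "dr": [[0,0,0],[0,0,0],[0,0,0],[0,0,0],[0,0,0],[0,0,0],[0,0,0],[0,0,0]], "gripper": 0.1, "force": 40}}

```text
t: 56.85
tool_pos: [0.4912, 0.005, -0.0239]
ee_rot: [0.002, 0.064, 0.998, 0.001]
contact_force: [-0.3, 0.6, 5.8]
grip_width: 0.0475
grasp_force: 41.9
```

>>> {"fn": "servo_tool", "kwargs": {"linear": [[0,0,-0.04],[0,0,-0.08],[0,0,-0.12],[0,0,-0.2],[0,0,-0.28],[0,0,-0.36],[0,0,-0.44],[0,0,-0.44]], "dr": [[0,0,0],[0,0,0],[0,0,0],[0,0,0],[0,0,0],[0,0,0],[0,0,0],[0,0,0]]}}

```text
t: 57.85
tool_pos: [0.4916, 0.0047, 0.0871]
ee_rot: [0.003, 0.064, 0.998, 0.001]
contact_force: [1.6, -0.8, -1.8]
grip_width: 0.0476
grasp_force: 41.6
```

```bash
python3 - <<'E'
from h import *
seq([([.455,0,.09],dn,az(25)),([.455,0,.09],dn,az(-33)),([.455,0,.09],dn,az(-90)),([.455,0,-.015],dn,az(-90)),([.455,0,-.022],dn,az(-90))])
E
```

```text
lin [0.143, -0.037, -0.012] dr [0.006, 0.004, 0.962]
lin [0.0, 0.0, 0.0] dr [0.0, 0.0, 0.967]
lin [0.0, 0.0, 0.0] dr [0.0, 0.0, 0.95]
lin [0.0, 0.0, 0.42] dr [0.0, 0.0, 0.0]
lin [0.0, 0.0, 0.028] dr [0.0, 0.0, 0.0]
```

>>> {"fn": "servo_tool", "kwargs": {"linear": [[0.14,-0.04,-0.01],[0.14,-0.04,-0.01],[0.14,-0.04,-0.01],[0.14,-0.04,-0.01],[0.14,-0.04,-0.01],[0.14,-0.04,-0.01],[0.14,-0.04,-0.01],[0.14,-0.04,-0.01]], "dr": [[0,0,0.14],[0,0,0.28],[0,0,0.42],[0,0,0.56],[0,0,0.7],[0,0,0.84],[0,0,0.96],[0,0,0.96]]}}

```text
t: 58.85
tool_pos: [0.4539, -0.0007, 0.0873]
ee_rot: [0.0, 0.536, 0.844, 0.002]
contact_force: [-0.5, 0.6, -1.3]
grip_width: 0.0478
grasp_force: 41.5
```

>>> {"fn": "servo_tool", "kwargs": {"linear": [[0,0,0],[0,0,0],[0,0,0],[0,0,0],[0,0,0],[0,0,0],[0,0,0],[0,0,0]], "dr": [[0,0,0.14],[0,0,0.28],[0,0,0.42],[0,0,0.56],[0,0,0.7],[0,0,0.84],[0,0,0.97],[0,0,0.97]]}}

```text
t: 59.85
tool_pos: [0.4541, -0.0007, 0.0876]
ee_rot: [-0.0, 0.878, 0.478, 0.002]
contact_force: [-0.3, 0.7, -1.1]
grip_width: 0.0475
grasp_force: 41.4
```

>>> {"fn": "servo_tool", "kwargs": {"linear": [[0,0,0],[0,0,0],[0,0,0],[0,0,0],[0,0,0],[0,0,0],[0,0,0],[0,0,0]], "dr": [[0,0,0.14],[0,0,0.28],[0,0,0.42],[0,0,0.56],[0,0,0.7],[0,0,0.84],[0,0,0.95],[0,0,0.95]]}}

```text
t: 60.85
tool_pos: [0.4543, -0.0007, 0.0877]
ee_rot: [-0.001, 1.0, 0.001, 0.001]
contact_force: [0.9, 0.6, -1.4]
grip_width: 0.0474
grasp_force: 41.4
```

```bash
python3 - <<'E'
from h import *
print(telemetry.get_obs()["q"].round(3))
seq([([.455,0,-.015],dn,az(-90)),([.455,0,-.023],dn,az(-90))])
E
```

```text
[-0.03   0.349  2.075  0.004  0.715  1.535]
lin [0.002, -0.002, 0.411] dr [-0.002, -0.003, 0.003]
lin [0.0, 0.0, 0.032] dr [0.0, 0.0, 0.0]
```

>>> {"fn": "servo_tool", "kwargs": {"linear": [[0,0,0.06],[0,0,0.12],[0,0,0.18],[0,0,0.24],[0,0,0.3],[0,0,0.36],[0,0,0.41],[0,0,0.41]], "dr": [[0,0,0],[0,0,0],[0,0,0],[0,0,0],[0,0,0],[0,0,0],[0,0,0],[0,0,0]]}}

```text
t: 61.85
tool_pos: [0.454, -0.0005, -0.0156]
ee_rot: [-0.001, 1.0, -0.001, 0.001]
contact_force: [-0.0, -0.5, -1.8]
grip_width: 0.0474
grasp_force: 41.5
```

>>> {"fn": "servo_tool", "kwargs": {"linear": [[0,0,0.005],[0,0,0.01],[0,0,0.015],[0,0,0.02],[0,0,0.025],[0,0,0.03],[0,0,0.032],[0,0,0.032]], "dr": [[0,0,0],[0,0,0],[0,0,0],[0,0,0],[0,0,0],[0,0,0],[0,0,0],[0,0,0]]}}

```text
t: 62.85
tool_pos: [0.4547, -0.0005, -0.0227]
ee_rot: [-0.001, 1.0, -0.001, 0.001]
contact_force: [0.1, -0.4, -1.8]
grip_width: 0.0475
grasp_force: 41.5
```

>>> {"fn": "servo_tool", "kwargs": {"linear": [[0,0,0],[0,0,0],[0,0,0],[0,0,0],[0,0,0],[0,0,0],[0,0,0],[0,0,0]], "dr": [[0,0,0],[0,0,0],[0,0,0],[0,0,0],[0,0,0],[0,0,0],[0,0,0],[0,0,0]], "gripper": 0.8}}

```text
t: 63.85
tool_pos: [0.4547, -0.0005, -0.0226]
ee_rot: [-0.001, 1.0, -0.001, 0.001]
contact_force: [0.1, 0.2, -0.4]
grip_width: 0.0679
grasp_force: 0.0
```

>>> {"fn": "servo_tool", "kwargs": {"linear": [[0,0,-0.1],[0,0,-0.2],[0,0,-0.3],[0,0,-0.4],[0,0,-0.5],[0,0,-0.6],[0,0,-0.7],[0,0,-0.7]], "dr": [[0,0,0],[0,0,0],[0,0,0],[0,0,0],[0,0,0],[0,0,0],[0,0,0],[0,0,0]]}}

```text
t: 64.85
tool_pos: [0.4555, -0.0009, 0.1539]
ee_rot: [-0.001, 1.0, -0.001, 0.003]
contact_force: [-0.2, 0.2, -0.7]
grip_width: 0.0682
grasp_force: 0.0
```

```bash
python3 - <<'E'
from h import *
optics.get_image("wrist");c=cam("wrist")
for r in spotter.regions_of("wrist","bottle1")[:3]:
    q,s=fit([(c,r["mask"].astype(np.float32))],bottle(),.024,[.42,-.0007,0]); print(round(r["confidence"],2),np.round(r["extent"]),q[:2].round(4),np.degrees(q[2]).round(1),round(s,3))
d=[-.7071,0,-.7071]
seq([([.4245,-.0007,.15],d,az(-90)),([.4245,-.0007,.02],d,az(-90)),([.4245,-.0007,-.0095],d,az(-90))])
E
```

```text
0.88 [325. 173.  54.  99.] [ 0.4197 -0.0009] -0.3 0.937
0.47 [420.   3.  21.   6.] [ 0.42   -0.0007] 0.0 -0.0
lin [-0.118, -0.001, 0.008] dr [-0.003, -0.753, -0.001]
lin [0.368, 0.0, 0.368] dr [0.0, 0.0, 0.0]
lin [0.083, 0.0, 0.083] dr [0.0, 0.0, 0.0]
```

>>> {"fn": "servo_tool", "kwargs": {"linear": [[-0.12,0,0],[-0.12,0,0],[-0.12,0,0],[-0.12,0,0],[-0.12,0,0],[-0.12,0,0],[-0.12,0,0],[-0.12,0,0]], "dr": [[0,-0.15,0],[0,-0.3,0],[0,-0.45,0],[0,-0.6,0],[0,-0.75,0],[0,-0.75,0],[0,-0.75,0],[0,-0.75,0]]}}

```text
t: 65.95
tool_pos: [0.4238, -0.0008, 0.153]
ee_rot: [-0.001, 0.925, -0.0, -0.38]
contact_force: [-0.0, 0.9, 0.1]
grip_width: 0.0683
grasp_force: 0.0
```

>>> {"fn": "servo_tool", "kwargs": {"linear": [[0.06,0,0.06],[0.12,0,0.12],[0.18,0,0.18],[0.24,0,0.24],[0.3,0,0.3],[0.36,0,0.36],[0.37,0,0.37],[0.37,0,0.37]], "dr": [[0,0,0],[0,0,0],[0,0,0],[0,0,0],[0,0,0],[0,0,0],[0,0,0],[0,0,0]]}}

```text
t: 66.95
tool_pos: [0.4246, -0.0005, 0.0213]
ee_rot: [-0.001, 0.924, -0.0, -0.382]
contact_force: [0.2, -0.0, 0.3]
grip_width: 0.0683
grasp_force: 0.0
```

```bash
python3 - <<'E'
from h import *
o=telemetry.get_obs();print(o["tool_pos"],o["q"].round(3),o["contact_force"])
d=[-.7071,0,-.7071]
seq([([.4245,-.0007,-.0095],d,az(-90))])
im=optics.get_image("side"); a=im[150:350,180:420,::-1]; w=optics.get_image("wrist")[:,:,::-1]
cv2.imwrite("pics/s10.png",np.hstack([cv2.resize(a,(400,333)),cv2.resize(w,(400,333))]))
E
```

```text
[ 0.42460731 -0.00053486  0.02134992] [-0.02   0.842  1.625 -0.011  1.458  1.557] [ 0.17329506 -0.01613687  0.34762592]
lin [0.087, 0.001, 0.088] dr [-0.003, -0.002, 0.0]
```

View pics/s10.png

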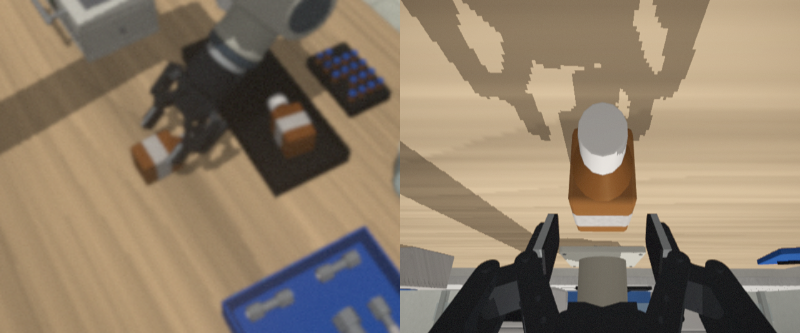

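>>> {"fn": "servo_tool", "kwargs": {"linear": [[0.02,0,0.02],[0.04,0,0.04],[0.06,0,0.06],[0.08,0,0.08],[0.087,0,0.088],[0.087,0,0.088],[0.087,0,0.088],[0.087,0,0.088]], "dr": [[0,0,0],[0,0,0],[0,0,0],[0,0,0],[0,0,0],[0,0,0],[0,0,0],[0,0,0]]}}

```text
t: 68.05
tool_pos: [0.4247, -0.0005, -0.0093]
ee_rot: [-0.001, 0.925, -0.0, -0.381]
contact_force: [0.2, -0.1, 0.2]
grip_width: 0.0686
grasp_force: 0.0
```

>>> {"fn": "servo_tool", "kwargs": {"linear": [[0,0,0],[0,0,0],[0,0,0],[0,0,0],[0,0,0],[0,0,0],[0,0,0],[0,0,0]], "dr": [[0,0,0],[0,0,0],[0,0,0],[0,0,0],[0,0,0],[0,0,0],[0,0,0],[0,0,0]], "gripper": 0.1, "force": 60}}

```text
t: 69.05
tool_pos: [0.4248, -0.0005, -0.0092]
ee_rot: [-0.001, 0.924, -0.0, -0.381]
contact_force: [1.7, -0.6, 5.9]
grip_width: 0.0472
grasp_force: 61.8
```

>>> {"fn": "servo_tool", "kwargs": {"linear": [[-0.05,0,-0.05],[-0.1,0,-0.1],[-0.2,0,-0.2],[-0.3,0,-0.3],[-0.4,0,-0.4],[-0.5,0,-0.5],[-0.55,0,-0.55],[-0.55,0,-0.55]], "dr": [[0,0,0],[0,0,0],[0,0,0],[0,0,0],[0,0,0],[0,0,0],[0,0,0],[0,0,0]]}}

```text
t: 70.05
tool_pos: [0.4244, -0.0009, 0.1859]
ee_rot: [-0.001, 0.925, -0.0, -0.38]
contact_force: [0.4, 0.9, -1.9]
grip_width: 0.0476
grasp_force: 61.7
```

```bash
cat > place.py <<'E'
from h import *
def q2R(q): return R.from_quat([q[1],q[2],q[3],q[0]])
def plan(Tg_pos,Tg_q,base,capaz,target,tz=.0045):
    """bottle lying at base (world, z), cap azimuth, when tool was at Tg. returns final tool pos and rotation"""
    Rt=q2R(Tg_q); a=az(capaz)
    Rb=R.from_matrix(np.c_[[0,0,-1],np.cross(a,[0,0,-1]),a])   # z along cap
    rel=Rt.inv()*Rb; relp=Rt.inv().apply(np.array(base)-Tg_pos)
    best=None
    for psi in np.radians(np.arange(0,360,.5)):
        Rf=R.from_euler("z",psi)*rel.inv(); 
        if best is None or Rf.as_matrix()[0,2]-0*psi<best[0]: best=(Rf.as_matrix()[0,2],Rf)
    Rf=best[1]; return np.array([target[0],target[1],tz])-Rf.apply(relp),Rf
def run(P,Rf,above=.14):
    o=telemetry.get_obs(); A=q2R(o["ee_rot"]); p=o["tool_pos"]; print(o["q"].round(3))
    rv=(A.inv()*Rf).as_rotvec(); rv=np.array(rv)
    if rv[2]>0: rv=rv*(1-2*np.pi/np.linalg.norm(rv))
    print("final",P.round(4),"d",Rf.as_matrix()[:,2].round(3),"total turn units",(rv/np.radians(60)).round(3),"third",(rv/np.radians(180)).round(3))
    B=Rf
    pre=P+[0,0,above]
    print("to pre, in present tool axes",(A.inv().apply(pre-p)/.25).round(3),"after the turn:",(B.inv().apply(pre-p)/.25).round(3))
    print("down 0.25*:",(B.inv().apply([0,0,-1])).round(3))
E
python3 - <<'E'
from place import *
P,Rf=plan(np.array([.4248,-.0005,-.0092]),[-.001,.9245,0,-.381],[.4197,-.0009,.024],-.3,[.635,.085])
run(P,Rf); m2=0
E
python3 m2.py
```

```text
[-0.021  0.601  1.608 -0.012  1.712  1.554]
final [0.6018 0.0846 0.0096] d [-0.71   0.002 -0.705] total turn units [ 1.400e-02 -2.000e-03 -3.004e+00] third [ 5.000e-03 -1.000e-03 -1.001e+00]
to pre, in present tool axes [ 0.607 -0.343 -0.394] after the turn: [-0.604  0.34  -0.401]
down 0.25*: [-0.71  -0.004  0.705]
70.05 [ 0.4244 -0.0009  0.1859] [-0.021  0.601  1.608 -0.012  1.712  1.554]
side 0.7 [357. 226.  25.  41.] 0.024 [ 0.6435 -0.0984] 77.9 0.917
side 0.58 [263. 195.  37.  36.] 0.028 [0.5454 0.17  ] 180.0 0.648
```

>>> {"fn": "servo_tool", "kwargs": {"linear": [[0,0,0],[0,0,0],[0,0,0],[0,0,0],[0,0,0],[0,0,0],[0,0,0],[0,0,0]], "dr": [[0,0,-0.14],[0,0,-0.28],[0,0,-0.42],[0,0,-0.56],[0,0,-0.7],[0,0,-0.84],[0,0,-1.0],[0,0,-1.0]]}}

```text
t: 71.25
tool_pos: [0.4234, -0.0009, 0.1841]
ee_rot: [-0.192, 0.801, 0.461, -0.33]
contact_force: [0.2, -0.4, -1.3]
grip_width: 0.0474
grasp_force: 61.7
```

>>> {"fn": "servo_tool", "kwargs": {"linear": [[0,0,0],[0,0,0],[0,0,0],[0,0,0],[0,0,0],[0,0,0],[0,0,0],[0,0,0]], "dr": [[0,0,-0.14],[0,0,-0.28],[0,0,-0.42],[0,0,-0.56],[0,0,-0.7],[0,0,-0.84],[0,0,-1.0],[0,0,-1.0]]}}

```text
t: 72.25
tool_pos: [0.4237, -0.0009, 0.1845]
ee_rot: [-0.331, 0.464, 0.799, -0.19]
contact_force: [0.4, 0.2, -1.5]
grip_width: 0.0475
grasp_force: 61.7
```

>>> {"fn": "servo_tool", "kwargs": {"linear": [[0,0,0],[0,0,0],[0,0,0],[0,0,0],[0,0,0],[0,0,0],[0,0,0],[0,0,0]], "dr": [[0,0,-0.14],[0,0,-0.28],[0,0,-0.42],[0,0,-0.56],[0,0,-0.7],[0,0,-0.84],[0,0,-1.0],[0,0,-1.0]]}}

```text
t: 73.25
tool_pos: [0.4238, -0.0009, 0.1847]
ee_rot: [-0.382, 0.003, 0.924, 0.0]
contact_force: [-0.0, -0.1, -2.3]
grip_width: 0.0473
grasp_force: 61.7
```

>>> {"fn": "servo_tool", "kwargs": {"linear": [[-0.1,0.06,-0.07],[-0.2,0.12,-0.14],[-0.3,0.18,-0.21],[-0.4,0.24,-0.28],[-0.5,0.3,-0.35],[-0.6,0.34,-0.4],[-0.6,0.34,-0.4],[-0.6,0.34,-0.4]], "dr": [[0,0,0],[0,0,0],[0,0,0],[0,0,0],[0,0,0],[0,0,0],[0,0,0],[0,0,0]]}}

```text
t: 74.25
tool_pos: [0.6003, 0.0835, 0.1501]
ee_rot: [-0.382, 0.002, 0.924, 0.001]
contact_force: [0.0, 0.0, -0.9]
grip_width: 0.0473
grasp_force: 61.9
```

```bash
python3 - <<'E'
from place import *
P,Rf=plan(np.array([.4248,-.0005,-.0092]),[-.001,.9245,0,-.381],[.4197,-.0009,.024],-.3,[.635,.085])
o=telemetry.get_obs(); A=q2R(o["ee_rot"]); print(o["q"].round(3),o["grip_width"])
print(((A.inv()*Rf).as_rotvec()/np.radians(60)).round(3))
for z in (.05,.006,.0): print((A.inv().apply(P+[0,0,z]-o["tool_pos"])/.25).round(3))
E
```

```text
[ 0.084  0.89   1.123  0.066  1.909 -1.486] 0.04732760901316738
[ 0.001  0.005 -0.007]
[-0.26   0.004  0.252]
[-0.384  0.004  0.377]
[-0.401  0.004  0.394]
```

>>> {"fn": "servo_tool", "kwargs": {"linear": [[-0.05,0.004,0.05],[-0.1,0.004,0.1],[-0.15,0.004,0.15],[-0.2,0.004,0.2],[-0.26,0.004,0.25],[-0.31,0.004,0.305],[-0.35,0.004,0.342],[-0.35,0.004,0.342]], "dr": [[0,0,0],[0,0,0],[0,0,0],[0,0,0],[0,0,0],[0,0,0],[0,0,0],[0,0,0]]}}

```text
t: 75.25
tool_pos: [0.602, 0.085, 0.0267]
ee_rot: [-0.382, 0.0, 0.924, 0.001]
contact_force: [0.1, 0.6, -0.8]
grip_width: 0.0476
grasp_force: 61.9
```

>>> {"fn": "servo_tool", "kwargs": {"linear": [[-0.006,0,0.006],[-0.012,0,0.012],[-0.018,0,0.018],[-0.024,0,0.024],[-0.03,0,0.03],[-0.036,0,0.036],[-0.036,0,0.036],[-0.036,0,0.036]], "dr": [[0,0,0],[0,0,0],[0,0,0],[0,0,0],[0,0,0],[0,0,0],[0,0,0],[0,0,0]]}}

```text
t: 76.25
tool_pos: [0.6028, 0.0851, 0.0153]
ee_rot: [-0.381, 0.0, 0.924, 0.002]
contact_force: [-0.2, 0.2, -1.7]
grip_width: 0.0474
grasp_force: 61.9
```

Still 6 mm of nominal height left; go on in small steps.

>>> {"fn": "servo_tool", "kwargs": {"linear": [[-0.003,0,0.003],[-0.006,0,0.006],[-0.009,0,0.009],[-0.012,0,0.012],[-0.012,0,0.012],[-0.012,0,0.012],[-0.012,0,0.012],[-0.012,0,0.012]], "dr": [[0,0,0],[0,0,0],[0,0,0],[0,0,0],[0,0,0],[0,0,0],[0,0,0],[0,0,0]]}}

```text
t: 77.25
tool_pos: [0.6028, 0.0851, 0.0111]
ee_rot: [-0.381, 0.0, 0.924, 0.001]
contact_force: [0.3, 0.4, -0.6]
grip_width: 0.0478
grasp_force: 61.9
```

>>> {"fn": "servo_tool", "kwargs": {"linear": [[-0.002,0,0.002],[-0.004,0,0.004],[-0.006,0,0.006],[-0.006,0,0.006],[-0.006,0,0.006],[-0.006,0,0.006],[-0.006,0,0.006],[-0.006,0,0.006]], "dr": [[0,0,0],[0,0,0],[0,0,0],[0,0,0],[0,0,0],[0,0,0],[0,0,0],[0,0,0]]}}

```text
t: 78.25
tool_pos: [0.6028, 0.0852, 0.009]
ee_rot: [-0.381, 0.0, 0.924, 0.001]
contact_force: [-0.1, 0.2, -1.1]
grip_width: 0.0471
grasp_force: 62.1
```

>>> {"fn": "servo_tool", "kwargs": {"linear": [[-0.002,0,0.002],[-0.004,0,0.004],[-0.004,0,0.004],[-0.004,0,0.004],[-0.004,0,0.004],[-0.004,0,0.004],[-0.004,0,0.004],[-0.004,0,0.004]], "dr": [[0,0,0],[0,0,0],[0,0,0],[0,0,0],[0,0,0],[0,0,0],[0,0,0],[0,0,0]]}}

```text
t: 79.25
tool_pos: [0.6029, 0.0851, 0.0089]
ee_rot: [-0.382, 0.0, 0.924, 0.002]
contact_force: [-0.7, 0.2, 6.9]
grip_width: 0.0472
grasp_force: 62.5
```

>>> {"fn": "servo_tool", "kwargs": {"linear": [[0,0,0],[0,0,0],[0,0,0],[0,0,0],[0,0,0],[0,0,0],[0,0,0],[0,0,0]], "dr": [[0,0,0],[0,0,0],[0,0,0],[0,0,0],[0,0,0],[0,0,0],[0,0,0],[0,0,0]], "gripper": 0.75}}

```text
t: 80.25
tool_pos: [0.6028, 0.0851, 0.0076]
ee_rot: [-0.381, 0.0, 0.924, 0.001]
contact_force: [0.2, 0.2, -0.5]
grip_width: 0.0641
grasp_force: 0.0
```

>>> {"fn": "servo_tool", "kwargs": {"linear": [[0.05,0,-0.1],[0.1,0,-0.2],[0.15,0,-0.3],[0.2,0,-0.4],[0.3,0,-0.5],[0.4,0,-0.5],[0.5,0,-0.5],[0.5,0,-0.5]], "dr": [[0,0,0],[0,0,0],[0,0,0],[0,0,0],[0,0,0],[0,0,0],[0,0,0],[0,0,0]]}}

```text
t: 81.25
tool_pos: [0.6024, 0.0849, 0.186]
ee_rot: [-0.38, 0.0, 0.925, 0.002]
contact_force: [0.7, 0.3, -0.8]
grip_width: 0.0641
grasp_force: 0.0
```

```bash
python3 m2.py; python3 - <<'E'
from h import *
a=optics.get_image("side")[150:290,270:440,::-1]
cv2.imwrite("pics/s11.png",np.hstack([cv2.resize(a,(486,400)),cv2.resize(optics.get_image("top")[110:290,230:430,::-1],(310,400))]))
# go: over bottle4, tool down, y az = 78-90
b=np.array([.6425,-.0985]);G=b+.036*np.array(az(78)[:2]); print(G)
seq([([.55,.0,.25],[-.35,0,-.94],az(60)),([G[0],G[1],.2],dn,az(-12+0))])
print(telemetry.get_obs()["q"])
E
```

```text
81.25 [0.6024 0.0849 0.186 ] [ 0.085  0.855  1.106  0.068  1.958 -1.485]
side 0.64 [357. 227.  26.  41.] 0.024 [ 0.6423 -0.0974] 76.1 0.937
[ 0.64998482 -0.06328669]
lin [0.337, -0.338, -0.042] dr [-0.098, -0.4, 0.466]
lin [-0.511, -0.011, 0.048] dr [-0.331, -0.153, 1.213]
[ 0.0851052   0.85964422  1.104988    0.06808434  1.95780284 -1.48487931]
```

View pics/s11.png

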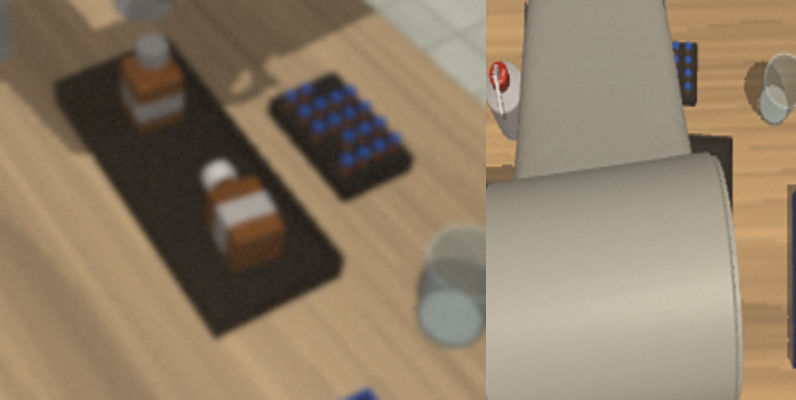

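```bash
python3 - <<'E'
from h import *
seq([([.56,.03,.25],[-.25,0,-.95],az(60)),([.6,-.03,.25],dn,az(20)),([.65,-.063,.17],dn,az(-13))])
E
```

```text
lin [0.309, -0.218, -0.07] dr [-0.125, -0.492, 0.474]
lin [-0.252, -0.134, -0.041] dr [-0.191, -0.163, 0.677]
lin [-0.192, 0.143, 0.32] dr [0.0, 0.0, 0.55]
```

>>> {"fn": "servo_tool", "kwargs": {"linear": [[0.31,-0.22,-0.07],[0.31,-0.22,-0.07],[0.31,-0.22,-0.07],[0.31,-0.22,-0.07],[0.31,-0.22,-0.07],[0.31,-0.22,-0.07],[0.31,-0.22,-0.07],[0.31,-0.22,-0.07]], "dr": [[-0.125,-0.49,0.475],[-0.125,-0.49,0.475],[-0.125,-0.49,0.475],[-0.125,-0.49,0.475],[-0.125,-0.49,0.475],[-0.125,-0.49,0.475],[-0.125,-0.49,0.475],[-0.125,-0.49,0.475]], "gripper": 0.69}}

```text
t: 82.55
tool_pos: [0.5599, 0.0296, 0.2503]
ee_rot: [-0.126, 0.25, 0.96, -0.032]
contact_force: [-0.7, -0.6, 0.4]
grip_width: 0.0585
grasp_force: 0.0
```

>>> {"fn": "servo_tool", "kwargs": {"linear": [[-0.25,-0.13,-0.04],[-0.25,-0.13,-0.04],[-0.25,-0.13,-0.04],[-0.25,-0.13,-0.04],[-0.25,-0.13,-0.04],[-0.25,-0.13,-0.04],[-0.25,-0.13,-0.04],[-0.25,-0.13,-0.04]], "dr": [[-0.19,-0.16,0.68],[-0.19,-0.16,0.68],[-0.19,-0.16,0.68],[-0.19,-0.16,0.68],[-0.19,-0.16,0.68],[-0.19,-0.16,0.68],[-0.19,-0.16,0.68],[-0.19,-0.16,0.68]]}}

```text
t: 83.55
tool_pos: [0.5998, -0.0292, 0.2508]
ee_rot: [-0.002, 0.575, 0.818, -0.001]
contact_force: [-0.4, 0.6, -1.2]
grip_width: 0.0589
grasp_force: 0.0
```

>>> {"fn": "servo_tool", "kwargs": {"linear": [[-0.19,0.14,0.32],[-0.19,0.14,0.32],[-0.19,0.14,0.32],[-0.19,0.14,0.32],[-0.19,0.14,0.32],[-0.19,0.14,0.32],[-0.19,0.14,0.32],[-0.19,0.14,0.32]], "dr": [[0,0,0.55],[0,0,0.55],[0,0,0.55],[0,0,0.55],[0,0,0.55],[0,0,0.55],[0,0,0.55],[0,0,0.55]]}}

```text
t: 84.55
tool_pos: [0.6483, -0.062, 0.1711]
ee_rot: [-0.001, 0.784, 0.621, -0.001]
contact_force: [-0.4, -0.2, -1.1]
grip_width: 0.0587
grasp_force: 0.0
```

```bash
cat > wb.py <<'E'
import sys
from h import *
x,y,a,z=map(float,sys.argv[1:5])
o=telemetry.get_obs();print(o["tool_pos"].round(4),o["q"].round(3))
optics.get_image("wrist");c=cam("wrist"); best=(0,)
for r in spotter.regions_of("wrist","bottle1")[:3]:
    q,s=fit([(c,r["mask"].astype(np.float32))],bottle(),z,[x,y,np.radians(a)]); print(round(r["confidence"],2),np.round(r["extent"]),q[:2].round(4),np.degrees(q[2]).round(1),round(s,3))
    if s>best[0]: best=(s,q)
q=best[1]; G=q[:2]+.036*np.array([np.cos(q[2]),np.sin(q[2])]); ya=np.degrees(q[2])-90
print("G",G)
zt=-.0245+z-.024
seq([([*G,zt+.07],dn,az(ya)),([*G,zt],dn,az(ya))])
E
python3 wb.py .6425 -.0985 77 .028
```

```text
[ 0.6483 -0.062   0.1711] [-1.140e-01  4.890e-01  1.584e+00  1.000e-03  1.073e+00  1.160e-01]
0.92 [297.  19.  61.  35.] [ 0.6425 -0.0985] 77.0 -0.0
0.78 [323. 175.  50.  99.] [ 0.642  -0.1022] 78.3 0.934
G [ 0.64927326 -0.06691698]
lin [-0.018, 0.01, 0.486] dr [-0.004, -0.0, -0.025]
lin [0.0, 0.0, 0.28] dr [0.0, 0.0, 0.0]
```

>>> {"fn": "servo_tool", "kwargs": {"linear": [[-0.018,0.01,0.1],[-0.018,0.01,0.2],[-0.018,0.01,0.3],[-0.018,0.01,0.4],[-0.018,0.01,0.49],[-0.018,0.01,0.49],[-0.018,0.01,0.49],[-0.018,0.01,0.49]], "dr": [[0,0,-0.025],[0,0,-0.025],[0,0,-0.025],[0,0,-0.025],[0,0,-0.025],[0,0,-0.025],[0,0,-0.025],[0,0,-0.025]]}}

```text
t: 85.65
tool_pos: [0.6501, -0.0669, 0.0495]
ee_rot: [-0.001, 0.776, 0.631, -0.0]
contact_force: [-0.2, -0.0, -0.1]
grip_width: 0.0588
grasp_force: 0.0
```

>>> {"fn": "servo_tool", "kwargs": {"linear": [[0,0,0.04],[0,0,0.08],[0,0,0.12],[0,0,0.16],[0,0,0.2],[0,0,0.24],[0,0,0.275],[0,0,0.275]], "dr": [[0,0,0],[0,0,0],[0,0,0],[0,0,0],[0,0,0],[0,0,0],[0,0,0],[0,0,0]]}}

```text
t: 86.65
tool_pos: [0.6482, -0.0667, -0.0214]
ee_rot: [-0.002, 0.776, 0.631, -0.002]
contact_force: [-0.1, -0.1, -0.7]
grip_width: 0.0595
grasp_force: 0.0
```

>>> {"fn": "servo_tool", "kwargs": {"linear": [[0,0,0],[0,0,0],[0,0,0],[0,0,0],[0,0,0],[0,0,0],[0,0,0],[0,0,0]], "dr": [[0,0,0],[0,0,0],[0,0,0],[0,0,0],[0,0,0],[0,0,0],[0,0,0],[0,0,0]], "gripper": 0.1, "force": 40}}

```text
t: 87.65
tool_pos: [0.6489, -0.0667, -0.0204]
ee_rot: [-0.002, 0.776, 0.631, -0.001]
contact_force: [-1.4, 0.7, 1.8]
grip_width: 0.0477
grasp_force: 42.3
```

>>> {"fn": "servo_tool", "kwargs": {"linear": [[0,0,-0.04],[0,0,-0.08],[0,0,-0.12],[0,0,-0.2],[0,0,-0.28],[0,0,-0.36],[0,0,-0.44],[0,0,-0.5]], "dr": [[0,0,0],[0,0,0],[0,0,0],[0,0,0],[0,0,0],[0,0,0],[0,0,0],[0,0,0]]}}

```text
t: 88.65
tool_pos: [0.6498, -0.0669, 0.1063]
ee_rot: [-0.001, 0.776, 0.631, -0.001]
contact_force: [-0.2, 1.2, -2.2]
grip_width: 0.0477
grasp_force: 42.1
```

```bash
python3 - <<'E'
from h import *
print(telemetry.get_obs()["q"].round(3))
seq([([.50,-.03,.11],dn,az(-50)),([.455,0,.09],dn,az(-90)),([.455,0,-.015],dn,az(-90)),([.455,0,-.023],dn,az(-90))])
E
```

```text
[-1.210e-01  5.680e-01  1.619e+00  1.000e-03  9.580e-01  8.300e-02]
lin [0.023, -0.617, -0.013] dr [-0.003, 0.0, 0.638]
lin [-0.061, -0.208, 0.08] dr [0.0, 0.0, 0.667]
lin [0.0, 0.0, 0.42] dr [0.0, 0.0, 0.0]
lin [0.0, 0.0, 0.032] dr [0.0, 0.0, 0.0]
```

>>> {"fn": "servo_tool", "kwargs": {"linear": [[0.02,-0.15,-0.02],[0.02,-0.3,-0.02],[0.02,-0.45,-0.02],[0.02,-0.62,-0.02],[0.02,-0.62,-0.02],[0.02,-0.62,-0.02],[0.02,-0.62,-0.02],[0.02,-0.62,-0.02]], "dr": [[0,0,0.1],[0,0,0.2],[0,0,0.3],[0,0,0.4],[0,0,0.5],[0,0,0.64],[0,0,0.64],[0,0,0.64]]}}

```text
t: 89.65
tool_pos: [0.4987, -0.0304, 0.1103]
ee_rot: [-0.001, 0.94, 0.342, -0.002]
contact_force: [0.7, -0.1, -1.4]
grip_width: 0.0478
grasp_force: 42.3
```

>>> {"fn": "servo_tool", "kwargs": {"linear": [[-0.06,-0.1,0.04],[-0.06,-0.2,0.08],[-0.06,-0.21,0.08],[-0.06,-0.21,0.08],[-0.06,-0.21,0.08],[-0.06,-0.21,0.08],[-0.06,-0.21,0.08],[-0.06,-0.21,0.08]], "dr": [[0,0,0.1],[0,0,0.2],[0,0,0.3],[0,0,0.4],[0,0,0.5],[0,0,0.6],[0,0,0.67],[0,0,0.67]]}}

```text
t: 90.65
tool_pos: [0.4535, 0.0003, 0.0904]
ee_rot: [-0.001, 1.0, -0.002, -0.002]
contact_force: [-0.5, 0.9, -1.5]
grip_width: 0.0477
grasp_force: 42.3
```

>>> {"fn": "servo_tool", "kwargs": {"linear": [[0,0,0.06],[0,0,0.12],[0,0,0.18],[0,0,0.24],[0,0,0.3],[0,0,0.36],[0,0,0.41],[0,0,0.41]], "dr": [[0,0,0],[0,0,0],[0,0,0],[0,0,0],[0,0,0],[0,0,0],[0,0,0],[0,0,0]]}}

```text
t: 91.65
tool_pos: [0.4523, 0.0004, -0.0131]
ee_rot: [-0.001, 1.0, -0.003, -0.003]
contact_force: [-0.7, 0.6, -2.2]
grip_width: 0.0477
grasp_force: 42.2
```

```bash
python3 - <<'E'
from h import *
o=telemetry.get_obs(); print(o["q"].round(3),o["tool_pos"])
seq([([*o["tool_pos"][:2],-.0235],dn,az(-90))])
E
```

```text
[-2.600e-02  5.580e-01  2.102e+00  2.000e-03  4.870e-01  1.549e+00] [ 4.52295804e-01  4.24902690e-04 -1.31488808e-02]
lin [0.0, 0.0, 0.041] dr [-0.001, 0.006, -0.006]
```

>>> {"fn": "servo_tool", "kwargs": {"linear": [[0,0,0.01],[0,0,0.02],[0,0,0.03],[0,0,0.036],[0,0,0.041],[0,0,0.041],[0,0,0.041],[0,0,0.041]], "dr": [[0,0,0],[0,0,0],[0,0,0],[0,0,0],[0,0,0],[0,0,0],[0,0,0],[0,0,0]]}}

```text
t: 92.65
tool_pos: [0.453, 0.0004, -0.0224]
ee_rot: [-0.001, 1.0, -0.003, -0.002]
contact_force: [-0.6, -0.2, -0.7]
grip_width: 0.0477
grasp_force: 42.2
```

>>> {"fn": "servo_tool", "kwargs": {"linear": [[0,0,0],[0,0,0],[0,0,0],[0,0,0],[0,0,0],[0,0,0],[0,0,0],[0,0,0]], "dr": [[0,0,0],[0,0,0],[0,0,0],[0,0,0],[0,0,0],[0,0,0],[0,0,0],[0,0,0]], "gripper": 0.8}}

```text
t: 93.65
tool_pos: [0.453, 0.0004, -0.0224]
ee_rot: [-0.001, 1.0, -0.003, -0.002]
contact_force: [0.3, -0.2, -0.6]
grip_width: 0.0685
grasp_force: 0.0
```

>>> {"fn": "servo_tool", "kwargs": {"linear": [[0,0,-0.1],[0,0,-0.2],[0,0,-0.3],[0,0,-0.4],[0,0,-0.5],[0,0,-0.6],[0,0,-0.7],[0,0,-0.7]], "dr": [[0,0,0],[0,0,0],[0,0,0],[0,0,0],[0,0,0],[0,0,0],[0,0,0],[0,0,0]]}}

```text
t: 94.65
tool_pos: [0.4549, 0.0002, 0.1541]
ee_rot: [-0.001, 1.0, -0.003, 0.0]
contact_force: [-0.8, -0.8, -0.5]
grip_width: 0.0681
grasp_force: 0.0
```

```bash
python3 wb.py .418 0 0 .024 | head -5; python3 - <<'E'
from h import *
d=[-.7071,0,-.7071]
o=telemetry.get_obs()
seq([([.423,.0005,.15],d,az(-90)),([.423,.0005,.02],d,az(-90)),([.423,.0005,-.0095],d,az(-90))])
E
```

```text
[4.549e-01 2.000e-04 1.541e-01] [-2.700e-02  2.340e-01  2.028e+00  1.000e-03  8.800e-01  1.549e+00]
0.71 [323. 173.  54. 104.] [ 0.4171 -0.0008] 1.1 0.943
0.67 [ 18. 175.  35. 147.] [0.418 0.   ] 0.0 -0.0
G [ 4.53130600e-01 -8.43164941e-05]
lin [0.001, 0.002, 0.427] dr [-0.001, 0.004, -0.024]
lin [-0.121, -0.0, 0.009] dr [-0.003, -0.746, -0.005]
lin [0.368, 0.0, 0.368] dr [0.0, 0.0, 0.0]
lin [0.083, 0.0, 0.083] dr [0.0, 0.0, 0.0]
```

>>> {"fn": "servo_tool", "kwargs": {"linear": [[-0.125,0,0],[-0.125,0,0],[-0.125,0,0],[-0.125,0,0],[-0.125,0,0],[-0.125,0,0],[-0.125,0,0],[-0.125,0,0]], "dr": [[0,-0.15,0],[0,-0.3,0],[0,-0.45,0],[0,-0.6,0],[0,-0.75,0],[0,-0.75,0],[0,-0.75,0],[0,-0.75,0]]}}

```text
t: 95.75
tool_pos: [0.422, 0.0004, 0.1535]
ee_rot: [-0.002, 0.924, -0.003, -0.383]
contact_force: [-0.1, -0.7, -0.1]
grip_width: 0.0683
grasp_force: 0.0
```

>>> {"fn": "servo_tool", "kwargs": {"linear": [[0.06,0,0.06],[0.12,0,0.12],[0.18,0,0.18],[0.24,0,0.24],[0.3,0,0.3],[0.36,0,0.36],[0.37,0,0.37],[0.37,0,0.37]], "dr": [[0,0,0],[0,0,0],[0,0,0],[0,0,0],[0,0,0],[0,0,0],[0,0,0],[0,0,0]]}}

```text
t: 96.75
tool_pos: [0.4219, 0.0006, 0.0218]
ee_rot: [-0.002, 0.923, -0.003, -0.385]
contact_force: [0.5, -0.0, 0.1]
grip_width: 0.0683
grasp_force: 0.0
```

>>> {"fn": "servo_tool", "kwargs": {"linear": [[0.02,0,0.02],[0.04,0,0.04],[0.06,0,0.06],[0.08,0,0.08],[0.087,0,0.087],[0.087,0,0.087],[0.087,0,0.087],[0.087,0,0.087]], "dr": [[0,0,0],[0,0,0],[0,0,0],[0,0,0],[0,0,0],[0,0,0],[0,0,0],[0,0,0]]}}

```text
t: 97.75
tool_pos: [0.4219, 0.0006, -0.0087]
ee_rot: [-0.002, 0.923, -0.003, -0.384]
contact_force: [0.4, -0.4, 0.2]
grip_width: 0.0678
grasp_force: 0.0
```

>>> {"fn": "servo_tool", "kwargs": {"linear": [[0,0,0],[0,0,0],[0,0,0],[0,0,0],[0,0,0],[0,0,0],[0,0,0],[0,0,0]], "dr": [[0,0,0],[0,0,0],[0,0,0],[0,0,0],[0,0,0],[0,0,0],[0,0,0],[0,0,0]], "gripper": 0.1, "force": 60}}

```text
t: 98.75
tool_pos: [0.422, 0.0006, -0.0086]
ee_rot: [-0.002, 0.923, -0.003, -0.384]
contact_force: [1.1, -0.0, 5.0]
grip_width: 0.0473
grasp_force: 61.8
```

>>> {"fn": "servo_tool", "kwargs": {"linear": [[-0.05,0,-0.05],[-0.1,0,-0.1],[-0.2,0,-0.2],[-0.3,0,-0.3],[-0.4,0,-0.4],[-0.5,0,-0.5],[-0.55,0,-0.55],[-0.55,0,-0.55]], "dr": [[0,0,0],[0,0,0],[0,0,0],[0,0,0],[0,0,0],[0,0,0],[0,0,0],[0,0,0]]}}

```text
t: 99.75
tool_pos: [0.4231, 0.0003, 0.1865]
ee_rot: [-0.002, 0.924, -0.003, -0.383]
contact_force: [0.5, 0.4, -1.8]
grip_width: 0.0477
grasp_force: 61.7
```

>>> {"fn": "servo_tool", "kwargs": {"linear": [[0,0,0],[0,0,0],[0,0,0],[0,0,0],[0,0,0],[0,0,0],[0,0,0],[0,0,0]], "dr": [[0,0,-0.14],[0,0,-0.28],[0,0,-0.42],[0,0,-0.56],[0,0,-0.7],[0,0,-0.84],[0,0,-1.0],[0,0,-1.0]]}}

```text
t: 100.75
tool_pos: [0.4218, 0.0004, 0.1844]
ee_rot: [-0.194, 0.801, 0.459, -0.333]
contact_force: [0.3, 0.0, -1.8]
grip_width: 0.0476
grasp_force: 61.5
```

>>> {"fn": "servo_tool", "kwargs": {"linear": [[0,0,0],[0,0,0],[0,0,0],[0,0,0],[0,0,0],[0,0,0],[0,0,0],[0,0,0]], "dr": [[0,0,-0.14],[0,0,-0.28],[0,0,-0.42],[0,0,-0.56],[0,0,-0.7],[0,0,-0.84],[0,0,-1.0],[0,0,-1.0]]}}

```text
t: 101.75
tool_pos: [0.4221, 0.0004, 0.1849]
ee_rot: [-0.334, 0.465, 0.797, -0.192]
contact_force: [-0.3, 0.0, -0.8]
grip_width: 0.0472
grasp_force: 61.6
```

>>> {"fn": "servo_tool", "kwargs": {"linear": [[0,0,0],[0,0,0],[0,0,0],[0,0,0],[0,0,0],[0,0,0],[0,0,0],[0,0,0]], "dr": [[0,0,-0.14],[0,0,-0.28],[0,0,-0.42],[0,0,-0.56],[0,0,-0.7],[0,0,-0.84],[0,0,-1.0],[0,0,-1.0]]}}

```text
t: 102.75
tool_pos: [0.4223, 0.0004, 0.1852]
ee_rot: [-0.385, 0.005, 0.923, 0.001]
contact_force: [-0.7, -0.1, -1.3]
grip_width: 0.0473
grasp_force: 61.6
```

```bash
cat > pl4.py <<'E'
from place import *
P,Rf=plan(np.array([.422,.0006,-.0086]),[-.002,.923,-.003,-.384],[.4171,-.0004,.024],0.4,[.632,-.06])
o=telemetry.get_obs(); A=q2R(o["ee_rot"]); print(P,o["tool_pos"],o["q"].round(3),o["grip_width"],Rf.as_matrix()[:,2].round(3))
print("turn",((A.inv()*Rf).as_rotvec()/np.radians(60)).round(3))
for z in (.14,.05,.015,.0): print(z,(A.inv().apply(P+[0,0,z]-o["tool_pos"])/.25).round(3))
E
python3 pl4.py
```

```text
[ 0.59938811 -0.06039667  0.00940686] [4.22340596e-01 3.62238666e-04 1.85247536e-01] [-0.02   0.605  1.609 -0.009  1.718 -1.577] 0.047297317330452164 [-0.705  0.001 -0.709]
turn [ 0.004 -0.007  0.011]
0.14 [-0.603 -0.235 -0.403]
0.05 [-0.858 -0.234 -0.15 ]
0.015 [-0.958 -0.234 -0.051]
0.0 [-1.    -0.233 -0.009]
```

>>> {"fn": "servo_tool", "kwargs": {"linear": [[-0.1,-0.04,-0.07],[-0.2,-0.08,-0.14],[-0.3,-0.12,-0.21],[-0.4,-0.16,-0.28],[-0.5,-0.2,-0.35],[-0.6,-0.235,-0.4],[-0.6,-0.235,-0.4],[-0.6,-0.235,-0.4]], "dr": [[0,0,0],[0,-0.007,0.011],[0,-0.007,0.011],[0,-0.007,0.011],[0,-0.007,0.011],[0,-0.007,0.011],[0,-0.007,0.011],[0,-0.007,0.011]]}}

```text
t: 103.75
tool_pos: [0.598, -0.0592, 0.1491]
ee_rot: [-0.382, 0.009, 0.924, -0.001]
contact_force: [-1.0, -0.6, -1.1]
grip_width: 0.0473
grasp_force: 62.0
```

```bash
python3 pl4.py
```

```text
[ 0.59938811 -0.06039667  0.00940686] [ 0.59803942 -0.05919835  0.14912628] [-0.087  0.885  1.137 -0.059  1.901 -1.633] 0.04728046132486189 [-0.705  0.001 -0.709]
turn [ 0.004 -0.001  0.003]
0.14 [-0.003 -0.005 -0.005]
0.05 [-0.257 -0.001  0.25 ]
0.015 [-0.356 -0.     0.35 ]
0.0 [-0.398  0.     0.392]
```

>>> {"fn": "servo_tool", "kwargs": {"linear": [[-0.05,0,0.05],[-0.1,0,0.1],[-0.15,0,0.15],[-0.2,0,0.2],[-0.26,0,0.25],[-0.31,0,0.305],[-0.356,0,0.35],[-0.356,0,0.35]], "dr": [[0,0,0],[0,0,0],[0,0,0],[0,0,0],[0,0,0],[0,0,0],[0,0,0],[0,0,0]]}}

```text
t: 104.75
tool_pos: [0.5993, -0.0602, 0.0231]
ee_rot: [-0.382, 0.008, 0.924, -0.0]
contact_force: [-0.4, 0.7, -1.5]
grip_width: 0.0473
grasp_force: 62.0
```

>>> {"fn": "servo_tool", "kwargs": {"linear": [[-0.006,0,0.006],[-0.012,0,0.012],[-0.018,0,0.018],[-0.024,0,0.024],[-0.03,0,0.03],[-0.036,0,0.036],[-0.036,0,0.036],[-0.036,0,0.036]], "dr": [[0,0,0],[0,0,0],[0,0,0],[0,0,0],[0,0,0],[0,0,0],[0,0,0],[0,0,0]]}}

```text
t: 105.75
tool_pos: [0.6003, -0.0604, 0.0119]
ee_rot: [-0.381, 0.008, 0.924, -0.001]
contact_force: [-0.4, -0.0, -1.5]
grip_width: 0.0474
grasp_force: 62.0
```

>>> {"fn": "servo_tool", "kwargs": {"linear": [[-0.002,0,0.002],[-0.004,0,0.004],[-0.006,0,0.006],[-0.006,0,0.006],[-0.006,0,0.006],[-0.006,0,0.006],[-0.006,0,0.006],[-0.006,0,0.006]], "dr": [[0,0,0],[0,0,0],[0,0,0],[0,0,0],[0,0,0],[0,0,0],[0,0,0],[0,0,0]]}}

```text
t: 106.75
tool_pos: [0.6004, -0.0604, 0.0098]
ee_rot: [-0.381, 0.008, 0.925, -0.001]
contact_force: [-0.1, 0.5, -0.5]
grip_width: 0.0475
grasp_force: 62.0
```

>>> {"fn": "servo_tool", "kwargs": {"linear": [[-0.002,0,0.002],[-0.004,0,0.004],[-0.006,0,0.006],[-0.006,0,0.006],[-0.006,0,0.006],[-0.006,0,0.006],[-0.006,0,0.006],[-0.006,0,0.006]], "dr": [[0,0,0],[0,0,0],[0,0,0],[0,0,0],[0,0,0],[0,0,0],[0,0,0],[0,0,0]]}}

```text
t: 107.75
tool_pos: [0.6004, -0.0605, 0.009]
ee_rot: [-0.381, 0.008, 0.924, -0.001]
contact_force: [-1.7, 0.8, 5.4]
grip_width: 0.047
grasp_force: 62.5
```

>>> {"fn": "servo_tool", "kwargs": {"linear": [[0,0,0],[0,0,0],[0,0,0],[0,0,0],[0,0,0],[0,0,0],[0,0,0],[0,0,0]], "dr": [[0,0,0],[0,0,0],[0,0,0],[0,0,0],[0,0,0],[0,0,0],[0,0,0],[0,0,0]], "gripper": 0.75}}

```text
t: 108.75
tool_pos: [0.6003, -0.0604, 0.0077]
ee_rot: [-0.381, 0.008, 0.925, -0.001]
contact_force: [0.0, 0.9, -0.1]
grip_width: 0.0641
grasp_force: 0.0
```

>>> {"fn": "servo_tool", "kwargs": {"linear": [[0.05,0,-0.1],[0.1,0,-0.2],[0.15,0,-0.3],[0.2,0,-0.4],[0.3,0,-0.5],[0.4,0,-0.5],[0.5,0,-0.5],[0.5,0,-0.5]], "dr": [[0,0,0],[0,0,0],[0,0,0],[0,0,0],[0,0,0],[0,0,0],[0,0,0],[0,0,0]]}}

```text
t: 109.75
tool_pos: [0.5999, -0.0592, 0.1862]
ee_rot: [-0.38, 0.008, 0.925, -0.001]
contact_force: [-0.0, 0.5, -0.1]
grip_width: 0.0641
grasp_force: 0.0
```

```bash
python3 - <<'E'
from h import *
seq([([.5,-.1,.25],[-.3,0,-.95],az(60)),([.42,-.28,.25],dn,az(20))])
E
```

```text
lin [0.461, -0.171, 0.099] dr [-0.113, -0.443, 0.456]
lin [-0.08, -0.778, 0.096] dr [-0.227, -0.194, 0.681]
```

>>> {"fn": "servo_tool", "kwargs": {"linear": [[0.46,-0.17,0.1],[0.46,-0.17,0.1],[0.46,-0.17,0.1],[0.46,-0.17,0.1],[0.46,-0.17,0.1],[0.46,-0.17,0.1],[0.46,-0.17,0.1],[0.46,-0.17,0.1]], "dr": [[-0.11,-0.44,0.46],[-0.11,-0.44,0.46],[-0.11,-0.44,0.46],[-0.11,-0.44,0.46],[-0.11,-0.44,0.46],[-0.11,-0.44,0.46],[-0.11,-0.44,0.46],[-0.11,-0.44,0.46]]}}

```text
t: 110.75
tool_pos: [0.5002, -0.0998, 0.2473]
ee_rot: [-0.151, 0.247, 0.956, -0.04]
contact_force: [0.2, -0.7, -0.3]
grip_width: 0.0642
grasp_force: 0.0
```

>>> {"fn": "servo_tool", "kwargs": {"linear": [[-0.08,-0.78,0.1],[-0.08,-0.78,0.1],[-0.08,-0.78,0.1],[-0.08,-0.78,0.1],[-0.08,-0.78,0.1],[-0.08,-0.78,0.1],[-0.08,-0.78,0.1],[-0.08,-0.78,0.1]], "dr": [[-0.23,-0.19,0.68],[-0.23,-0.19,0.68],[-0.23,-0.19,0.68],[-0.23,-0.19,0.68],[-0.23,-0.19,0.68],[-0.23,-0.19,0.68],[-0.23,-0.19,0.68],[-0.23,-0.19,0.68]]}}

```text
t: 111.75
tool_pos: [0.4198, -0.2795, 0.2482]
ee_rot: [-0.003, 0.574, 0.819, -0.001]
contact_force: [-0.5, 0.5, 0.4]
grip_width: 0.064
grasp_force: 0.0
```

```bash
python3 - <<'E'
from h import *
T=cam("top");S=cam("side")
def up():
    B=lambda P:P[:,[1,2,0]]
    return [box(-.024,.024,-.024,.024,0,.064),B(np.r_[cyl(.024,.064,.0641),cyl(.015,.076,.0761)]),B(cyl(.015,.076,.095))]
heater=[box(-.07,.07,-.1,.1,0,.0875),box(-.1105,-.0995,-.055,.055,.0755,.0865),box(-.105,-.07,-.05,-.044,.078,.084),box(-.105,-.07,.044,.05,.078,.084)]
for n,c in(("top",T),("side",S)):
    optics.get_image(n)
    for r in spotter.regions_of(n,"bottle1"):
        e=r["extent"]
        if r["confidence"]<.25: continue
        res=[]
        for x,y in((.635,.085),(.632,-.06)):
            u=proj(c,[x,y,.045])[0]
            if np.hypot(*(u-e[:2]))<25:
                q,s=fit([(c,r["mask"].astype(np.float32))],up(),.004,[x,y,0]); res.append((q.round(4),round(s,3)))
        print(n,round(r["confidence"],2),np.round(e),res)
    for r in spotter.regions_of(n,"heater")[:1]:
        m=r["mask"].astype(np.float32); im=render(c,heater,[.5185,.3523,np.radians(.9)],0); print(n,"heater IoU shut",np.minimum(im,m).sum()/np.maximum(im,m).sum())
    for k in("vial_tray","wash_bottle","beaker"): print(k,[(round(r["confidence"],2),np.round(r["extent"])) for r in spotter.regions_of(n,k)][:1])
print(telemetry.get_obs()["tool_pos"])
E
```

```text
top 0.8 [359. 193.  15.  22.] [(array([ 0.635 , -0.0587, -0.0506]), np.float64(0.919))]
top 0.66 [299. 186.  18.  29.] [(array([ 0.6613,  0.1046, -0.0518]), np.float64(0.883))]
top heater IoU shut 0.949951
vial_tray [(0.96, array([346., 141.,  46.,  27.]))]
wash_bottle [(0.78, array([246., 157.,  33.,  36.]))]
beaker [(0.76, array([418., 151.,  26.,  38.]))]
vial_tray [(0.9, array([394., 199.,  36.,  41.]))]
wash_bottle []
beaker [(0.61, array([432., 249.,  28.,  45.]))]
[ 0.41900197 -0.2801609   0.24840203]
```

```bash
cat > chk.py <<'E'
from h import *
T=cam("top");S=cam("side")
B=lambda P:P[:,[1,2,0]]
up=[box(-.024,.024,-.024,.024,0,.064),B(np.r_[cyl(.024,.064,.0641),cyl(.015,.076,.0761)]),B(cyl(.015,.076,.095))]
ext=lambda m:[np.ptp(np.where(m>.5)[1])+1,np.ptp(np.where(m>.5)[0])+1]
for n,c in(("top",T),("side",S)):
    optics.get_image(n)
    for r in spotter.regions_of(n,"bottle1"):
        m=r["mask"].astype(np.float32); p=ray(c,r["extent"][:2],.04)
        if m.sum()>1500: continue
        o=[]
        for nm,parts,z,angs in(("up",up,.004,(0,)),("lying",bottle(),.028,(0,1.57,3.14,4.71,.78,2.35,3.9,5.5))):
            best=max(((lambda q:(q[1],q[0]))(fit([(c,m)],parts,z,[p[0]-(.045*np.cos(a) if nm!="up" else 0),p[1]-(.045*np.sin(a) if nm!="up" else 0),a])) for a in angs),key=lambda t:t[0])
            o.append((nm,round(float(best[0]),3),best[1].round(3).tolist(),ext(render(c,parts,best[1],z))))
        print(n,round(r["confidence"],2),np.round(r["extent"]),o)
    print([ (round(r["confidence"],2),np.round(r["centre"]),ray(c,r["centre"],.004).round(3)) for r in spotter.mark_of(n,"bottle1")])
E
python3 chk.py
```

```text
top 0.74 [358. 194.  18.  22.] [('up', 0.893, [0.634, -0.059, -0.098], [np.int64(21), np.int64(24)]), ('lying', 0.639, [0.61, -0.059, -0.042], [np.int64(19), np.int64(37)])]
top 0.67 [300. 185.  20.  27.] [('up', 0.871, [0.662, 0.102, -0.02], [np.int64(20), np.int64(23)]), ('lying', 0.631, [0.635, 0.105, -0.033], [np.int64(19), np.int64(37)])]
[(0.83, array([297., 188.]), array([0.663, 0.108, 0.004])), (0.59, array([357., 199.]), array([ 0.627, -0.06 ,  0.004]))]
[(0.71, array([359., 390.]), array([ 0.436, -0.379,  0.004]))]
```

```bash
python3 - <<'E'
from h import *
seq([([.36,-.42,.25],dn,az(-20)),([.28,-.55,.25],dn,az(-60))])
E
```

```text
lin [-0.446, -0.412, -0.006] dr [-0.006, -0.002, 0.664]
lin [-0.598, -0.123, 0.0] dr [0.0, 0.0, 0.667]
```

>>> {"fn": "servo_tool", "kwargs": {"linear": [[-0.45,-0.41,0],[-0.45,-0.41,0],[-0.45,-0.41,0],[-0.45,-0.41,0],[-0.45,-0.41,0],[-0.45,-0.41,0],[-0.45,-0.41,0],[-0.45,-0.41,0]], "dr": [[0,0,0.66],[0,0,0.66],[0,0,0.66],[0,0,0.66],[0,0,0.66],[0,0,0.66],[0,0,0.66],[0,0,0.66]]}}

```text
t: 113.65
tool_pos: [0.3611, -0.4205, 0.2485]
ee_rot: [-0.003, 0.817, 0.576, -0.002]
contact_force: [-1.0, 0.2, 0.2]
grip_width: 0.064
grasp_force: 0.0
```

>>> {"fn": "servo_tool", "kwargs": {"linear": [[-0.6,-0.12,0],[-0.6,-0.12,0],[-0.6,-0.12,0],[-0.6,-0.12,0],[-0.6,-0.12,0],[-0.6,-0.12,0],[-0.6,-0.12,0],[-0.6,-0.12,0]], "dr": [[0,0,0.66],[0,0,0.66],[0,0,0.66],[0,0,0.66],[0,0,0.66],[0,0,0.66],[0,0,0.66],[0,0,0.66]]}}

```text
t: 114.65
tool_pos: [0.2822, -0.5516, 0.2487]
ee_rot: [-0.002, 0.964, 0.265, -0.003]
contact_force: [-0.8, -0.1, -0.9]
grip_width: 0.0641
grasp_force: 0.0
```

```bash
python3 chk.py; python3 m1.py | grep -E "heater|lid"; python3 - <<'E'
from h import *
import pickle
D=pickle.load(open("D.pkl","rb"))
for dang in (0,.05,.1):
  for n in("top","side"):
    lid=np.r_[box(-.14,0,-.1,.1,0,.012)]; bar=box(-.1805,-.1695,-.055,.055,.0005,.0115); rods=[box(-.175,-.14,s*.047-.003,s*.047+.003,.003,.009) for s in(-1,1)]
    f=lambda P:R.from_euler("y",dang).apply(P)+[.07,0,.0755]
    parts=[box(-.07,.07,-.1,.1,0,.0755),f(lid),f(bar)]+[f(x) for x in rods]
    m=D[n,"heater"][0][2].astype(np.float32); im=render(cam(n),parts,[.5185,.3523,np.radians(.9)],0); print(dang,n,round(np.minimum(im,m).sum()/np.maximum(im,m).sum(),3))
E
```

```text
top 0.94 [359. 195.  18.  21.] [('up', 0.847, [0.632, -0.059, -0.097], [np.int64(21), np.int64(24)]), ('lying', 0.607, [0.611, -0.059, -0.048], [np.int64(19), np.int64(36)])]
top 0.62 [298. 184.  21.  29.] [('up', 0.929, [0.663, 0.104, -0.155], [np.int64(22), np.int64(26)]), ('lying', 0.662, [0.628, 0.108, 6.193], [np.int64(20), np.int64(37)])]
[(0.8, array([300., 188.]), array([0.663, 0.1  , 0.004])), (0.79, array([357., 196.]), array([ 0.636, -0.06 ,  0.004]))]
side 0.81 [351. 222.  28.  38.] [('up', 0.927, [0.634, -0.059, -0.114], [np.int64(27), np.int64(37)]), ('lying', 0.779, [0.628, -0.081, 1.211], [np.int64(26), np.int64(40)])]
side 0.56 [322. 181.  23.  31.] [('up', 0.935, [0.663, 0.104, -0.248], [np.int64(22), np.int64(36)]), ('lying', 0.857, [0.656, 0.082, 1.195], [np.int64(22), np.int64(34)])]
[(0.92, array([321., 190.]), array([0.655, 0.103, 0.004]))]
top heater [(0.65, [200.0, 246.0, 92.0, 74.0], 5132)]
top lid [(0.55, [198.0, 244.0, 84.0, 74.0], 4733), (0.42, [298.0, 184.0, 21.0, 25.0], 416)]
side heater [(0.71, [318.0, 129.0, 27.0, 55.0], 977), (0.65, [235.0, 147.0, 86.0, 75.0], 3715)]
side lid [(0.56, [234.0, 140.0, 78.0, 60.0], 2555), (0.51, [433.0, 251.0, 33.0, 42.0], 1140)]
lid_handle [(0.68, array([197.5, 276.7]))]
heater [(0.74, array([205.7, 239.5])), (0.61, array([477.8, 230.1]))]
0 top 0.969
0 side 0.0
0.05 top 0.952
0.05 side 0.0
0.1 top 0.929
0.1 side 0.0
```

Both bottles stand inside the tray (the top and side views agree), and the lid is shut. Handing in the job.

```bash
python3 -c "
from workcell import robot
print(robot.finish_job())"
```

```text
the job is handed in; nothing more can be done
None
```

I handed in the job with the long column in the heater's saddles, the lid shut, and both fallen bottles standing in the solvent tray; one had shifted a few centimetres after I placed it but was still upright inside the tray.

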